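# Put the aquarium cleaning kit away to dry

## Robot

A 6-joint arm with a two-finger parallel gripper is mounted at the origin on the work surface. World frame = base frame: x ahead of the robot, y to its left, z up, the work surface at z = 0. Lengths are in mm, angles in rad, forces in N, time in s.
With the tool pointing down it reaches from about 300 to 825 mm from the base axis. Payload 5.4 kg.
Tool frame: the origin (TCP) lies midway between the tips of the shut fingers; the grasp point (between the pads) lies 19 mm behind it; z points along the fingers, y is the line along which they close (so a half turn about z gives the same grasp; the last joint's range is limited). The gripper opens to 92 mm and grips with 3 to 60 N. Pads are 20 mm wide; open, the fingers measure 128 mm over their backs; the gripper's body (75 mm by 189 mm) begins 69 mm behind the grasp point.
Start: joints at [-1.322, 0.158, 1.597, -0, 1.386, -0.21], TCP at [254.627, -515.53, 214.601] pointing down, gripper open.
Joint ranges: [-2.91, 2.91], [-0.94, 2.29], [0.18, 2.7], [-1.29, 4.43], [0.17, 2.64], [-3, 3]. Speed limits (rad/s): [2.57, 2.57, 3.14, 3.14, 3.14, 3.14].

## Interface

Orientations are given as a 3x3 rotation matrix whose columns are the frame's x, y, z axes.
In Python, from cell import state, optics, ticket gives the robot as it stands. The module is installed in compiled form; this text tells all that it offers.
- The arm moves only by the tool send_rows, never from a script. Its argument "rows" is a list of rows, each a list of 6 numbers: the shift along the tool's x, y, z each as a share of 0.4 m, from -1 to 1, then the turn, a rotation vector about the tool's x, y, z each as a share of 0.1 rad, from -1 to 1. In form: [[x, y, z, wx, wy, wz], ...]. A call has exactly 5 rows; each row shifts and turns the commanded pose from where the row before left it, along the tool's axes as they then stand; what a row does not reach is not made up. A row lasts 1/8 s, in which the tool goes at most 62.5 mm and 10.7 degrees, less where a joint would pass 70% of its speed; a pose out of reach is approached as far as the arm can. A call with a number of a shift or a turn outside -1 to 1 is refused whole. A call with a gripper value outside its range is refused whole. "gripper" is the opening, from -1 (shut) to 1 (fully open), set as the call begins (left out, the last holds). The fingers move at their own pace and stop on an object; "grip_force" is the grip in N (left out, the last holds). Time passes only in rows, so rows that do not move let the fingers close, or fill a call up. It gives the time, the measured TCP pose, the force, the opening and the grip force at its end, in the units of the state.
- state(): the state, without advancing time (a new reading comes with each control period).
- optics.camera(name): name is "side" or "top" or "wrist"; returns (picture, depth): 400x640x3 uint8, red, green, blue; 400x640 float32, mm along the optical axis (not along the pixel's ray), 0 where there is no reading.
- optics.calibration(name): a dict with "mtx" (3x3 intrinsics, pixels), "D" ([k1, k2, p1, p2, k3] as OpenCV has them; the pictures are not rectified), "view" (4x4, takes a point from world to camera coordinates); the wrist camera has in their place "hand_eye" (4x4, takes a point from camera to tool coordinates, whose origin is the TCP and whose axes are the flange's). Camera axes: x right, y down, z forward; pixel columns grow to the right and rows downward; lengths in mm; the calibration is good to about 2 mm. A picture is of the moment at which its call begins: read the wrist's pose just before it. calibration takes no time and is no camera call.
- ticket.finish_job(): hands the job in; it is judged then, once.
The state is a dict: "clock": time; "joints": joint angles; "dq": joint speeds; "effort": joint torques, N m; "tool_pos": TCP position; "tool_rot": TCP orientation; "contact_force": force on the tool from outside, world axes, zero at the start; "moment": the same for the moment, N m; "gripper_width": opening from 0.0 (shut) to 1.0 (fully open); "grasp_force": force on a finger pad.
Only numpy, scipy, OpenCV 4.12 (cv2) and the standard library are available. Lean on these libraries where they do the work, as an engineer would, in place of code of your own. Each camera call takes 0.05 s, during which the arm holds its last target. There are 200 camera calls.

## Task

Put the aquarium cleaning kit away to dry. Hook every blue algae pad holder onto the bare half of the rail and slide it along the rail, without ever lifting or carrying it over the half with the black sleeves, until its hook is centred on a black sleeve (one holder per sleeve, either sleeve), and lift every steel tube off the freely turning lazy Susan and lay it level in its own pair of V notches in the white drying rack. Let go of everything, leave the breeder box, plant weight, clip and tap where they are, and put right anything that gets knocked out of place meanwhile.

Things in the scene. Friction and masses are not known exactly. Their poses are not given: they have to be found in the camera images.
- rail: fixed chrome rail: bar of 12 mm diameter, 400 mm long along its own y, between white end posts (12 mm in y) at y = -200 and +200 mm; origin on the mat under the bar's middle; bar axis 154 mm, top 160 mm above the mat. Half y < 0 is bare, half y > 0 carries two black sleeves. A holder hung with the lip on the far (+x) side has its origin at rail x = 0, z = 60 mm, axes parallel.
- sleeve_near (a point): centre of the black sleeve (44 mm long, flush with the bar) nearer the bare half, on the bar's axis at rail y = +45 mm; axes as the rail's
- sleeve_far (a point): centre of the second black sleeve (44 mm long), at rail y = +130 mm, on the bar's axis; axes as the rail's. A holder cannot pass another on the rail.
- rack: fixed white drying rack, 90 (x) x 200 (y) mm; origin at its underside's centre. Two saddle boards 10 mm thick at x = -28 and +28 mm, each with 90-degree V notches at y = -72, -24, +24, +72 mm (bottom 50 mm, edges 67 mm high, 34 mm wide at the mouth). A tube lies along rack x, collars outside the boards, axis 61 mm above the mat. Open between the boards down to an 8 mm base.
- notch0 (a point): where the middle of a tube's axis is when it lies in the pair of notches at rack y = -72 mm (61 mm above the mat); axes as the rack's
- notch1 (a point): where the middle of a tube's axis is when it lies in the pair of notches at rack y = -24 mm (61 mm above the mat); axes as the rack's
- notch2 (a point): where the middle of a tube's axis is when it lies in the pair of notches at rack y = 24 mm (61 mm above the mat); axes as the rack's
- notch3 (a point): where the middle of a tube's axis is when it lies in the pair of notches at rack y = 72 mm (61 mm above the mat); axes as the rack's
- turntable: wooden lazy Susan, a disc of 280 mm diameter whose top is 30 mm above the mat; turns freely, without a drive and with hardly any friction, about its vertical axis; origin on the axis at mat height
- tube0: steel siphon tube, 16 mm diameter, 110 mm long along its own x, 60 g, with a black square collar (20 x 20 mm, 12 mm long) on each end; origin in the middle of its axis. Lying on its collars the axis is 10 mm above the surface beneath. Starts on the lazy Susan; three or four of the four are present, in two rows 90 mm apart, two end to end in each.
- tube1: steel siphon tube, 16 mm diameter, 110 mm long along its own x, 60 g, with a black square collar (20 x 20 mm, 12 mm long) on each end; origin in the middle of its axis. Lying on its collars the axis is 10 mm above the surface beneath. Starts on the lazy Susan; three or four of the four are present, in two rows 90 mm apart, two end to end in each.
- tube2: steel siphon tube, 16 mm diameter, 110 mm long along its own x, 60 g, with a black square collar (20 x 20 mm, 12 mm long) on each end; origin in the middle of its axis. Lying on its collars the axis is 10 mm above the surface beneath. Starts on the lazy Susan; three or four of the four are present, in two rows 90 mm apart, two end to end in each.
- tube3: steel siphon tube, 16 mm diameter, 110 mm long along its own x, 60 g, with a black square collar (20 x 20 mm, 12 mm long) on each end; origin in the middle of its axis. Lying on its collars the axis is 10 mm above the surface beneath. Starts on the lazy Susan; three or four of the four are present, in two rows 90 mm apart, two end to end in each.
- holder0: blue algae pad holder, 150 g, standing upright; origin at the centre of its underside, z up. Pad block 56 (x) x 50 (y) x 22 mm high; stem (24 mm wide in y) at x -18 to -10 mm up to a top arm, underside at height 100, top at 107 mm; at the arm's +x end a hook lip (x 10 to 16) comes down to height 75, so the slot is 20 mm wide, centred on x = 0. Hangs balanced. Two of them.
- holder1: blue algae pad holder, 150 g, standing upright; origin at the centre of its underside, z up. Pad block 56 (x) x 50 (y) x 22 mm high; stem (24 mm wide in y) at x -18 to -10 mm up to a top arm, underside at height 100, top at 107 mm; at the arm's +x end a hook lip (x 10 to 16) comes down to height 75, so the slot is 20 mm wide, centred on x = 0. Hangs balanced. Two of them.
- holder0_fin (a point): middle of that holder's grip fin, which stands on top of the hook arm: 12 mm in x, 24 mm in y, from height 107 to 142 mm; this point is 125 mm above the underside of the holder, over its origin
- holder1_fin (a point): middle of that holder's grip fin, which stands on top of the hook arm: 12 mm in x, 24 mm in y, from height 107 to 142 mm; this point is 125 mm above the underside of the holder, over its origin
- holder0_hook (a point): middle of the underside of that holder's hook arm, 100 mm above its underside over its origin: rests on the top of the rail when hung; the slot below it opens to +x under the lip, so the bar enters sideways and the holder is then lowered 25 mm
- holder1_hook (a point): middle of the underside of that holder's hook arm, 100 mm above its underside over its origin: rests on the top of the rail when hung; the slot below it opens to +x under the lip, so the bar enters sideways and the holder is then lowered 25 mm
- breeder: bystander: clear acrylic breeder box, 90 x 160 x 80 mm, open on top; origin at the centre of its underside; leave alone
- weight: bystander: white ceramic plant weight, round, 52 mm diameter, 34 mm high; origin at the centre of its underside; leave alone
- clip: bystander: chrome siphon clip, U-shaped, 50 x 18 x 22 mm; origin at the centre of its underside; leave alone
- tap: bystander: black plastic tap with lever, about 90 x 75 x 49 mm; origin at the centre of the underside of its round body; leave alone
Mind the look-alikes: they are no part of the job. What is shaped like the tube3 but orange is not meant. What is shaped like the tube1 but red is not meant.

How it is judged:
By the outcome, as a careful person would: the job done as asked, in the order asked, and still so for the second after the job is handed in, with the robot touching nothing.
Of tube0, tube1, tube2, tube3 only 3 to 4 are there at a start; the rules pass over those that are not, and their reading is None.
At some moment in a run one of tube0, tube1, tube2, tube3 may be knocked a few centimetres aside while the robot is not near it.
It also fails if it takes over 208 s, if anything falls off the work surface, if the arm or the gripper's body presses on something with over 40 N, if the wrist force passes 120 N, or if a joint passes its speed limit or range.

## Working session

There is one attempt and no reset: what is moved stays moved. The work goes in short steps, Python scripts to look and compute and a tool call to move; the robot and the scene stay as the last step left them, time stands still between calls to the robot, and variables do not carry over. Pictures are saved under pics/ and viewed, at most 14 in all, crops included, and the job is handed in when it is done.

Besides the shell and the picture viewer there is one more tool, called after ">>>" by a JSON object that holds its "api" and its "payload", one argument or row to a line. send_rows: Moves the arm, as the interface text tells. Shift numbers are shares of 0.4 m and turn numbers shares of 0.1 rad, none past 1 either way. Its arguments: {"type":"object","properties":{"rows":{"type":"array","items":{"type":"array","items":{"type":"number","minimum":-1,"maximum":1}}},"gripper":{"type":"number"},"grip_force":{"type":"number"}},"required":["rows"]}

```bash
mkdir -p pics; ls; cat > h.py <<'E'
import numpy as np, cv2
from cell import state, optics, ticket
def shot(name, fn):
    s=state(); p,d=optics.camera(name); cv2.imwrite(f'pics/{fn}.png',p[:,:,::-1]); np.savez(f'pics/{fn}.npz',p=p,d=d,pos=s['tool_pos'],rot=s['tool_rot'])
    return p,d,s
def cam(name,pos=None,rot=None):
    c=optics.calibration(name); K=np.array(c['mtx'],float); D=np.array(c['D'],float)
    if name=='wrist':
        T=np.eye(4);T[:3,:3]=rot;T[:3,3]=pos; W=T@np.array(c['hand_eye'])
    else: W=np.linalg.inv(np.array(c['view']))
    return K,D,W   # W camera->world
def ray(name,uv,pos=None,rot=None):
    K,D,W=cam(name,pos,rot); n=cv2.undistortPoints(np.array([[uv]],float),K,D)[0,0]
    return W[:3,3], W[:3,:3]@np.array([n[0],n[1],1.])
def atz(name,uv,z,pos=None,rot=None):
    o,r=ray(name,uv,pos,rot); return o+r*(z-o[2])/r[2]
def proj(name,P,pos=None,rot=None):
    K,D,W=cam(name,pos,rot); V=np.linalg.inv(W); rv=cv2.Rodrigues(V[:3,:3])[0]
    return cv2.projectPoints(np.array(P,float).reshape(-1,1,3),rv,V[:3,3],K,D)[0][:,0]
def cloud(name,fn):
    z=np.load(f'pics/{fn}.npz'); d=z['d']; K,D,W=cam(name,z['pos'],z['rot'])
    v,u=np.mgrid[:400,:640]; n=cv2.undistortPoints(np.stack([u,v],-1).reshape(-1,1,2).astype(float),K,D)[:,0]
    X=np.c_[n,np.ones(len(n))]*d.reshape(-1,1); P=X@W[:3,:3].T+W[:3,3]; P[d.ravel()==0]=np.nan
    return P.reshape(400,640,3), z['p']
def tri(rays):
    A=np.zeros((3,3));b=np.zeros(3)
    for o,r in rays:
        r=r/np.linalg.norm(r);M=np.eye(3)-np.outer(r,r);A+=M;b+=M@o
    return np.linalg.solve(A,b)
E
python3 - <<'E'
from h import *
np.set_printoptions(precision=3,suppress=True)
for n in ['top','side']:
    shot(n,n+'0'); print(cam(n))
s=state();print(s); print(optics.calibration('wrist'))
E
```

```text
pics
(array([[485.482,   0.   , 324.709],
       [  0.   , 485.482, 197.348],
       [  0.   ,   0.   ,   1.   ]]), array([-0.074,  0.   ,  0.   ,  0.   ,  0.   ]), array([[  -0.015,   -0.991,    0.135,  323.472],
       [  -1.   ,    0.013,   -0.016, -106.461],
       [   0.014,   -0.135,   -0.991, 1770.417],
       [   0.   ,    0.   ,    0.   ,    1.   ]]))
(array([[387.642,   0.   , 320.155],
       [  0.   , 387.642, 194.895],
       [  0.   ,   0.   ,   1.   ]]), array([0.017, 0.   , 0.   , 0.   , 0.   ]), array([[   0.951,   -0.235,    0.2  ,  309.175],
       [  -0.307,   -0.689,    0.656, -798.37 ],
       [  -0.017,   -0.686,   -0.727,  885.663],
       [   0.   ,    0.   ,    0.   ,    1.   ]]))
{'clock': 0.1, 'joints': array([-1.322,  0.159,  1.598, -0.   ,  1.386, -0.21 ]), 'dq': array([-0.001, -0.001, -0.004, -0.   ,  0.   , -0.   ]), 'effort': array([  0.001, -38.65 , -32.296,   0.07 ,   0.034,  -0.   ]), 'tool_pos': array([ 254.485, -515.008,  213.744]), 'tool_rot': array([[ 0.897,  0.443, -0.   ],
       [ 0.443, -0.897,  0.002],
       [ 0.   , -0.002, -1.   ]]), 'contact_force': array([ 0.027,  0.701, -0.29 ]), 'moment': array([0.05 , 0.037, 0.006]), 'grasp_force': 0.0, 'gripper_width': 0.9993803045671921}
{'mtx': array([[278.532,   0.   , 320.779],
       [  0.   , 278.532, 198.559],
       [  0.   ,   0.   ,   1.   ]]), 'D': array([-0.025,  0.   ,  0.   ,  0.   ,  0.   ]), 'hand_eye': array([[  -0.001,   -0.971,   -0.237,   66.301],
       [   1.   ,   -0.001,   -0.   ,   -0.272],
       [  -0.   ,   -0.237,    0.971, -169.41 ],
       [   0.   ,    0.   ,    0.   ,    1.   ]])}
```

View pics/top0.png

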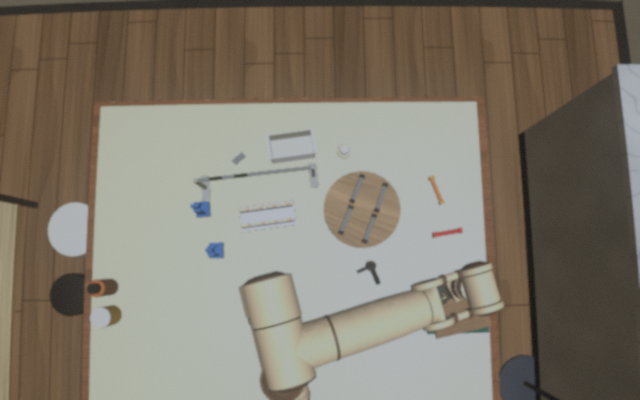

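View pics/side0.png

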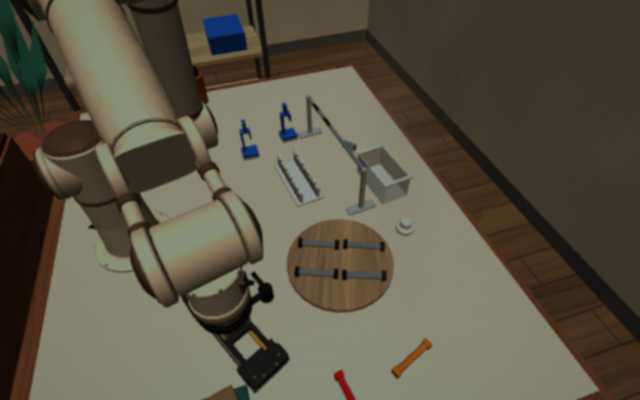

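```bash
python3 - <<'E'
from h import *
np.set_printoptions(precision=1,suppress=True)
P,_=cloud('top','top0')
for n,u,v,z in [('sus',362,209,30),('rack',268,217,20),('hA',201,209,22),('hB',216,250,22),('railL',205,178,160),('railR',313,170,160),('tap',370,267,40),('weight',344,151,30),('breeder',292,147,80),('clip',238,158,20),('t1',350,205,40)]:
    print(n,atz('top',(u,v),z),P[v,u])
E
```

```text
sus [ 516.7 -269.3   30. ] [ 516.3 -268.9   33.7]
rack [493.2  70.9  20. ] [493.3  70.9  19.6]
hA [525.2 314.1  22. ] [525.7 315.2  17.5]
hB [376.5 257.5  22. ] [376.5 257.5  22. ]
railL [614.2 269.4 160. ] [614.8 270.2 156.7]
railR [636.8 -94.9 160. ] [640.7 -94.8 140.1]
tap [ 308.6 -291.7   40. ] [ 308.7 -290.5   51.3]
weight [ 731.8 -208.6   30. ] [ 730.8 -208.3   34.2]
breeder [736.8 -20.4  80. ] [754.4 -16.8   7.9]
clip [712.6 181.7  20. ] [711.2 180.6  26.3]
t1 [ 530.6 -225.5   40. ] [ 529.7 -224.9   48.1]
```

```bash
cat >> h.py <<'E'
from scipy.spatial.transform import Rotation as Ro
def Rdown(yaw):
    c,s=np.cos(np.radians(yaw)),np.sin(np.radians(yaw)); return np.array([[c,s,0],[s,-c,0],[0,0,-1.]])
def plan(way, start=None):
    """way: list of (pos, yaw_deg, nrows); prints rows in calls of 5"""
    s=state(); p=np.array(s['tool_pos']); R=np.array(s['tool_rot'])
    if start: p=np.array(start[0],float); R=Rdown(start[1])
    rows=[]
    for pos,yaw,n in way:
        Rt=Rdown(yaw)
        for k in range(n,0,-1):
            d=R.T@((np.array(pos,float)-p)/k)/400; w=Ro.from_matrix(R.T@Rt).as_rotvec()/k/0.1
            d=np.round(d,3); w=np.round(w,3)
            assert np.linalg.norm(d*400)<62.5 and abs(w).max()<=1,(d*400,w)
            rows.append([*d,*w]); p=p+R@d*400; R=R@Ro.from_rotvec(w*0.1).as_matrix()
    while len(rows)%5: rows.append([0]*6)
    for i in range(0,len(rows),5): print('['+','.join('['+','.join(f'{x+0:g}' for x in r)+']' for r in rows[i:i+5])+']')
    print('end',p.round(1))
E
python3 -c "
from h import *
plan([([450,150,380],93,15)])"
```

```text
[[0.078,-0.085,-0.028,-0.001,-0.001,-0.776],[0.085,-0.079,-0.028,-0.001,-0.001,-0.776],[0.09,-0.072,-0.028,-0.001,-0.001,-0.776],[0.096,-0.065,-0.027,-0.001,-0.001,-0.776],[0.101,-0.057,-0.028,-0.001,-0.001,-0.776]]
[[0.105,-0.049,-0.028,-0.001,-0.001,-0.776],[0.108,-0.041,-0.027,-0.001,-0.001,-0.776],[0.111,-0.032,-0.028,-0.001,-0.001,-0.776],[0.113,-0.023,-0.027,-0.001,-0.001,-0.776],[0.114,-0.015,-0.028,-0.001,0,-0.777]]
[[0.115,-0.006,-0.028,-0.001,-0.001,-0.776],[0.116,0.003,-0.027,-0.001,0,-0.777],[0.115,0.012,-0.028,0,-0.001,-0.776],[0.113,0.021,-0.027,-0.001,0,-0.777],[0.111,0.031,-0.028,0,-0.001,-0.776]]
end [450.2 149.8 380.1]
```

>>> {"api": "send_rows", "payload": {
  "rows": [
    [0.078, -0.085, -0.028, -0.001, -0.001, -0.776],
    [0.085, -0.079, -0.028, -0.001, -0.001, -0.776],
    [0.09, -0.072, -0.028, -0.001, -0.001, -0.776],
    [0.096, -0.065, -0.027, -0.001, -0.001, -0.776],
    [0.101, -0.057, -0.028, -0.001, -0.001, -0.776]
  ]
}}

```text
clock: 0.72
tool_pos: [319.7, -291.7, 270.0]
tool_rot: [[0.661, 0.751, -0.0], [0.751, -0.661, -0.0], [-0.0, -0.0, -1.0]]
contact_force: [0.8, 0.1, 0.3]
gripper_width: 1.001
grasp_force: 0.0
```

>>> {"api": "send_rows", "payload": {
  "rows": [
    [0.105, -0.049, -0.028, -0.001, -0.001, -0.776],
    [0.108, -0.041, -0.027, -0.001, -0.001, -0.776],
    [0.111, -0.032, -0.028, -0.001, -0.001, -0.776],
    [0.113, -0.023, -0.027, -0.001, -0.001, -0.776],
    [0.114, -0.015, -0.028, -0.001, 0, -0.777]
  ]
}}

```text
clock: 1.35
tool_pos: [384.8, -70.3, 325.1]
tool_rot: [[0.327, 0.945, -0.0], [0.945, -0.327, -0.001], [-0.001, 0.0, -1.0]]
contact_force: [0.6, -1.0, -0.0]
gripper_width: 0.999
grasp_force: 0.0
```

>>> {"api": "send_rows", "payload": {
  "rows": [
    [0.115, -0.006, -0.028, -0.001, -0.001, -0.776],
    [0.116, 0.003, -0.027, -0.001, 0, -0.777],
    [0.115, 0.012, -0.028, 0, -0.001, -0.776],
    [0.113, 0.021, -0.027, -0.001, 0, -0.777],
    [0.111, 0.031, -0.028, 0, -0.001, -0.776]
  ]
}}

```text
clock: 1.98
tool_pos: [450.3, 151.1, 380.0]
tool_rot: [[-0.055, 0.998, -0.0], [0.998, 0.055, -0.002], [-0.002, -0.0, -1.0]]
contact_force: [0.1, -0.6, -0.6]
gripper_width: 1.003
grasp_force: 0.0
```

```bash
python3 - <<'E'
from h import *
p,d,s=shot('wrist','w1'); print(s['clock'],s['tool_pos'],s['joints'])
cv2.imwrite('pics/w1b.png',cv2.resize(p[:,:,::-1],(800,500),interpolation=cv2.INTER_CUBIC))
E
```

```text
1.975 [450.25262652 151.13518774 379.98210776] [ 0.06993033 -0.15875765  1.59334585 -0.00186418  1.70729709  0.01457233]
```

View pics/w1b.png

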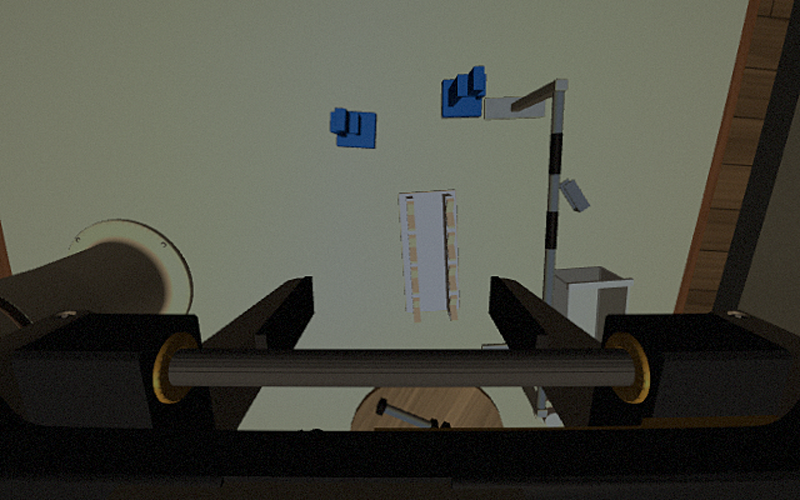

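```bash
python3 - <<'E'
from h import *
np.set_printoptions(precision=1,suppress=True)
P,p=cloud('wrist','w1')
hsv=cv2.cvtColor(p,cv2.COLOR_RGB2HSV)
blue=(hsv[...,0]>100)&(hsv[...,0]<125)&(hsv[...,1]>120)&np.isfinite(P[...,0])
n,l,st,c=cv2.connectedComponentsWithStats(blue.astype(np.uint8))
for i in range(1,n):
    if st[i,4]<200: continue
    Q=P[l==i]; print(i,st[i],)
    for lo,hi in [(16,26),(101,111),(137,147)]:
        q=Q[(Q[:,2]>lo)&(Q[:,2]<hi)]
        if len(q)<5: print(lo,len(q)); continue
        r=cv2.minAreaRect(q[:,:2].astype(np.float32)); print(lo,len(q),np.median(q[:,2]),r,q.mean(0))
# crops
big=cv2.resize(p[50:110,250:410,::-1],None,fx=5,fy=5,interpolation=cv2.INTER_CUBIC); big=cv2.convertScaleAbs(big,alpha=1.6)
cv2.imwrite('pics/w1c.png',big)
# rail points
for nm,z0,z1,box in [('bar',150,166,None),('posttop',150,175,None)]:
    m=(P[...,2]>z0)&(P[...,2]<z1)&(P[...,0]>560)&(P[...,0]<700); q=P[m]; print(nm,len(q),np.nanmin(q,0),np.nanmax(q,0))
    if nm=='bar':
        vx=cv2.fitLine(q[:,:2].astype(np.float32),cv2.DIST_HUBER,0,1,.01).ravel(); print(vx)
    break
E
```

```text
1 [ 354   53   35   41 1112]
16 495 21.42920992424547 ((527.507568359375, 311.6398620605469), (54.44804382324219, 49.16176986694336), 4.394275188446045) [525.  303.7  21.4]
101 206 106.36422766379738 ((524.1050415039062, 312.1026611328125), (33.97056579589844, 24.433382034301758), 4.11550235748291) [518.7 310.2 106.3]
137 180 141.12722978863545 ((525.6962280273438, 312.04437255859375), (12.715727806091309, 23.828933715820312), 3.6292128562927246) [525.  311.7 141. ]
3 [264  87  37  32 961]
16 522 21.076510911287983 ((378.9894714355469, 261.4234313964844), (48.7526969909668, 53.25657272338867), 89.42131805419922) [385.9 257.   21.1]
101 170 105.9988196775816 ((375.2968444824219, 261.1262512207031), (21.965551376342773, 31.56900978088379), 89.91133117675781) [378.9 261.1 106. ]
137 141 141.32209358130882 ((375.2647705078125, 261.4876708984375), (22.343143463134766, 11.299531936645508), 88.08148956298828) [375.5 261.2 141.2]
bar 1907 [601.2 -96.5 150.2] [655.  312.4 163.3]
[  0.1  -1.  620.7 169.4]
```

View pics/w1c.png

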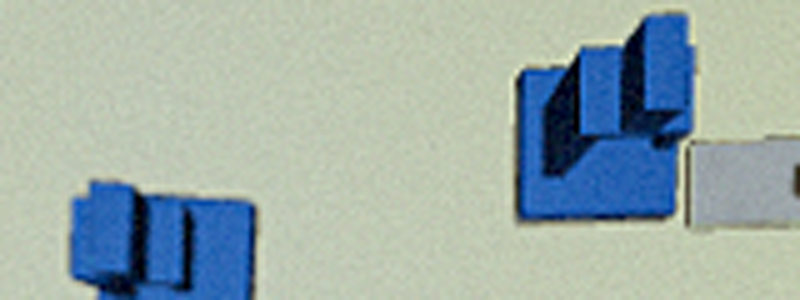

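```bash
python3 - <<'E'
from h import *
np.set_printoptions(precision=1,suppress=True)
z=np.load('pics/side0.npz')['p']
big=cv2.resize(z[90:170,225:315,::-1],None,fx=6,fy=6,interpolation=cv2.INTER_CUBIC); cv2.imwrite('pics/s0c.png',cv2.convertScaleAbs(big,alpha=1.6))
for nm,cam_ in [('w1','wrist'),('side0','side')]:
    P,p=cloud(cam_,nm)
    hsv=cv2.cvtColor(p,cv2.COLOR_RGB2HSV); blue=(hsv[...,0]>100)&(hsv[...,0]<130)&(hsv[...,1]>100)
    for n,c in [('A',(525.7,312)),('B',(375.3,261.5))]:
        m=blue&(np.hypot(P[...,0]-c[0],P[...,1]-c[1])<45)
        for lo,hi in [(30,70),(78,98),(102,110)]:
            q=P[m&(P[...,2]>lo)&(P[...,2]<hi)]
            if len(q)>2: print(nm,n,lo,len(q),np.percentile(q[:,:2]-c,[3,50,97],axis=0).ravel())
# rail detail
P,p=cloud('wrist','w1')
m=(P[...,2]>156)&(P[...,2]<164)&(P[...,0]>600)&(P[...,0]<660)&(P[...,1]<300)&(P[...,1]>-80); q=P[m]
vx,vy,x0,y0=cv2.fitLine(q[:,:2].astype(np.float32),cv2.DIST_HUBER,0,1,.01).ravel(); print('bar',vx,vy,x0,y0,'yaw',np.degrees(np.arctan2(-vx/vy,1)),'top z',np.percentile(q[:,2],[50,95]))
s=np.sign(vy); d=np.array([vx,vy])*s
g=p.max(2).astype(float)
tt=((P[...,:2]-[x0,y0])@d); near=abs((P[...,:2]-[x0,y0])@np.array([-d[1],d[0]]))<4
mm=m&near
b=np.round(tt[mm]/4).astype(int)
for k in np.unique(b): print(k*4,round(float(np.median(g[mm][b==k]))),end='; ')
E
```

```text
w1 A 30 64 [-19.1 -13.3 -17.9  -5.3 -10.6   9.3]
w1 A 78 49 [-18.9 -13.  -17.7  -8.7  13.9   8.9]
w1 A 102 202 [-17.9 -12.   -9.9  -2.2  14.9  10.4]
w1 B 30 13 [-16.  -11.2 -10.7 -10.5 -10.4  -7.5]
w1 B 78 22 [-14.6 -11.4  15.4  -7.1  15.7  10.2]
w1 B 102 166 [-15.7 -11.3   8.3   0.1  14.9  10.4]
side0 A 30 27 [-15.4 -13.9 -12.4  -9.8   0.9   7.1]
side0 A 78 9 [-16.  -13.1 -14.4  -9.9  14.1  -0.1]
side0 A 102 23 [-15.1 -13.3  -5.3  -7.5  13.8   8.5]
side0 B 30 13 [-14.4 -12.5 -11.  -10.5  -7.4  -7. ]
side0 B 102 26 [-12.7 -12.8  -3.8  -7.5  14.9   8.1]
bar 0.103666246 -0.99461216 620.82074 176.17664 yaw 5.9503284 top z [158.7 160.4]
-256 79; -252 78; -248 82; -244 80; -240 80; -236 84; -232 78; -228 61; -116 78; -112 84; -108 81; -104 81; -100 82; -96 78; -92 80; -88 82; -84 81; -80 80; -76 82; -72 80; -68 81; -64 80; -60 78; -56 80; -52 80; -48 84; -44 19; -40 14; -36 14; -32 13; -28 17; -24 12; -20 15; -16 14; -12 14; -8 16; -4 19; 0 81; 4 79; 8 81; 12 80; 16 80; 20 80; 24 82; 28 81; 32 80; 36 80; 40 48; 44 14; 48 17; 52 13; 56 16; 60 14; 64 17; 68 14; 72 16; 76 10; 80 13; 84 80; 88 82; 92 82; 96 80; 100 77; 104 80; 108 78; 112 80; 116 81; 120 82; 124 82;
```

View pics/s0c.png

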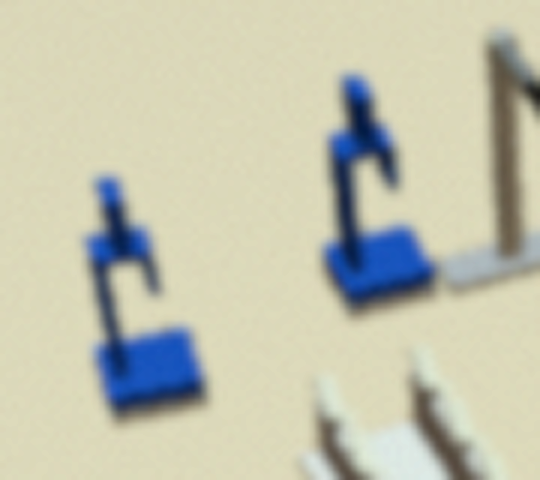

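```bash
python3 - <<'E'
from h import *
plan([([526,312,200],94,6),([526,312,111],94,4)])
print('then')
plan([([526,312,206],94,3),([500,200,206],94,4),([560,41,206],95.95,8)],start=([526,312,111],94))
E
```

```text
[[0.063,0.035,0.076,0.003,-0.003,-0.014],[0.063,0.035,0.076,0.003,-0.003,-0.014],[0.063,0.035,0.075,0.004,-0.004,-0.014],[0.063,0.035,0.075,0.003,-0.003,-0.014],[0.063,0.036,0.076,0.004,-0.004,-0.014]]
[[0.063,0.036,0.075,0.003,-0.003,-0.014],[0,0,0.056,0,0,0],[0,0,0.056,0,0,0],[0,0,0.055,0,0,0],[0,0,0.056,0,0,0]]
end [526.1 312.  110.9]
then
[[0,0,-0.079,0,0,0],[0,0,-0.079,0,0,0],[0,0,-0.08,0,0,0],[-0.069,-0.021,0,0,0,0],[-0.069,-0.021,0,0,0,0]]
[[-0.068,-0.021,0,0,0,0],[-0.069,-0.021,0,0,0,0],[-0.051,0.015,0,0,0,-0.043],[-0.051,0.015,0,0,0,-0.042],[-0.051,0.015,0,0,0,-0.043]]
[[-0.051,0.015,0,0,0,-0.042],[-0.051,0.014,0,0,0,-0.043],[-0.051,0.014,0,0,0,-0.042],[-0.051,0.014,0,0,0,-0.043],[-0.052,0.013,0,0,0,-0.042]]
end [559.8  40.8 206.2]
```

>>> {"api": "send_rows", "payload": {
  "rows": [
    [0.063, 0.035, 0.076, 0.003, -0.003, -0.014],
    [0.063, 0.035, 0.076, 0.003, -0.003, -0.014],
    [0.063, 0.035, 0.075, 0.004, -0.004, -0.014],
    [0.063, 0.035, 0.075, 0.003, -0.003, -0.014],
    [0.063, 0.036, 0.076, 0.004, -0.004, -0.014]
  ],
  "gripper": 0.1,
  "grip_force": 20
}}

```text
clock: 2.65
tool_pos: [513.6, 279.6, 227.0]
tool_rot: [[-0.059, 0.998, -0.002], [0.998, 0.059, -0.004], [-0.004, -0.002, -1.0]]
contact_force: [0.3, -0.5, -0.4]
gripper_width: 0.547
grasp_force: 0.0
```

>>> {"api": "send_rows", "payload": {
  "rows": [
    [0.063, 0.036, 0.075, 0.003, -0.003, -0.014],
    [0, 0, 0.056, 0, 0, 0],
    [0, 0, 0.056, 0, 0, 0],
    [0, 0, 0.055, 0, 0, 0],
    [0, 0, 0.056, 0, 0, 0]
  ]
}}

```text
clock: 3.28
tool_pos: [525.9, 304.3, 108.0]
tool_rot: [[-0.061, 0.998, -0.002], [0.998, 0.061, -0.004], [-0.004, -0.003, -1.0]]
contact_force: [-0.1, 0.6, -0.3]
gripper_width: 0.552
grasp_force: 0.0
```

>>> {"api": "send_rows", "payload": {
  "rows": [
    [0, 0, 0, 0, 0, 0],
    [0, 0, 0, 0, 0, 0],
    [0, 0, 0, 0, 0, 0],
    [0, 0, 0, 0, 0, 0],
    [0, 0, 0, 0, 0, 0]
  ],
  "gripper": -1
}}

```text
clock: 3.9
tool_pos: [526.7, 304.6, 110.0]
tool_rot: [[-0.061, 0.998, -0.0], [0.998, 0.061, -0.003], [-0.003, -0.001, -1.0]]
contact_force: [-0.8, -0.4, 2.7]
gripper_width: 0.128
grasp_force: 20.0
```

```bash
python3 - <<'E'
from h import *
np.set_printoptions(precision=2,suppress=True)
s=state();print(s['gripper_width']*92,s['grasp_force'],s['contact_force'],s['moment'],s['tool_pos'])
E
```

```text
11.798847322148488 19.989545345306396 [-0.79 -0.39  2.68] [-0.02 -0.03 -0.02] [526.7  304.57 110.01]
```

```bash
cat >> h.py <<'E'
RO=np.array([628.0,107.55]);RX=np.array([0.9946,0.1037]);RY=np.array([-0.1037,0.9946])
def rw(x,y,z): return [*(RO+RX*x+RY*y),z]
def wr(P): d=np.array(P[:2])-RO; return d@RX,d@RY
E
python3 - <<'E'
from h import *
s=state();p=s['tool_pos']
print(rw(-75,-67.4,207))
plan([([p[0],p[1],207],94,3),([500,200,207],94,4),(rw(-75,-67.4,207),95.95,8)])
E
```

```text
[np.float64(560.39438), np.float64(32.73645999999998), 207]
[[0,0,-0.081,-0.002,0.011,-0.03],[0,0,-0.081,-0.002,0.011,-0.03],[-0.001,0,-0.08,-0.002,0.012,-0.031],[-0.064,-0.021,0,0,0,0],[-0.064,-0.021,0,0,0,0]]
[[-0.064,-0.021,0,0,0,0],[-0.064,-0.022,0,0,0,0],[-0.053,0.015,0,0,0,-0.043],[-0.054,0.015,0,0,0,-0.042],[-0.054,0.015,0,0,0,-0.043]]
[[-0.054,0.014,0,0,0,-0.042],[-0.053,0.014,0,0,0,-0.043],[-0.054,0.014,0,0,0,-0.042],[-0.054,0.014,0,0,0,-0.043],[-0.053,0.014,0,0,0,-0.042]]
end [560.3  32.8 206.8]
```

>>> {"api": "send_rows", "payload": {
  "rows": [
    [0, 0, -0.081, -0.002, 0.011, -0.03],
    [0, 0, -0.081, -0.002, 0.011, -0.03],
    [-0.001, 0, -0.08, -0.002, 0.012, -0.031],
    [-0.064, -0.021, 0, 0, 0, 0],
    [-0.064, -0.021, 0, 0, 0, 0]
  ]
}}

```text
clock: 4.53
tool_pos: [513.0, 251.6, 206.2]
tool_rot: [[-0.07, 0.998, -0.001], [0.998, 0.07, -0.0], [-0.0, -0.001, -1.0]]
contact_force: [-0.3, -0.4, -1.9]
gripper_width: 0.127
grasp_force: 20.0
```

>>> {"api": "send_rows", "payload": {
  "rows": [
    [-0.064, -0.021, 0, 0, 0, 0],
    [-0.064, -0.022, 0, 0, 0, 0],
    [-0.053, 0.015, 0, 0, 0, -0.043],
    [-0.054, 0.015, 0, 0, 0, -0.042],
    [-0.054, 0.015, 0, 0, 0, -0.043]
  ]
}}

```text
clock: 5.15
tool_pos: [522.2, 136.2, 205.7]
tool_rot: [[-0.083, 0.997, -0.002], [0.997, 0.083, -0.0], [-0.0, -0.002, -1.0]]
contact_force: [0.4, 0.2, -1.5]
gripper_width: 0.127
grasp_force: 20.0
```

>>> {"api": "send_rows", "payload": {
  "rows": [
    [-0.054, 0.014, 0, 0, 0, -0.042],
    [-0.053, 0.014, 0, 0, 0, -0.043],
    [-0.054, 0.014, 0, 0, 0, -0.042],
    [-0.054, 0.014, 0, 0, 0, -0.043],
    [-0.053, 0.014, 0, 0, 0, -0.042]
  ]
}}

```text
clock: 5.78
tool_pos: [559.9, 32.0, 205.6]
tool_rot: [[-0.104, 0.995, -0.002], [0.995, 0.104, -0.0], [0.0, -0.002, -1.0]]
contact_force: [0.1, 0.3, -1.3]
gripper_width: 0.131
grasp_force: 20.0
```

```bash
python3 - <<'E'
from h import *
np.set_printoptions(precision=2,suppress=True)
p,d,s=shot('wrist','w2');print(s['tool_pos'],s['gripper_width']*92,s['grasp_force'],s['contact_force'],wr(s['tool_pos']))
P,p=cloud('wrist','w2')
R=P.copy(); R[...,:2]=np.stack([(P[...,:2]-RO)@RX,(P[...,:2]-RO)@RY],-1)
# bar cross-section profile: per y-bin topmost z and its x
for y in range(-40,120,20):
    m=(abs(R[...,1]-y)<10)&(abs(R[...,0])<12)&(R[...,2]>140)&(R[...,2]<170); q=R[m]
    if len(q)>5: print(y,len(q),'x',np.percentile(q[:,0],[2,50,98]),'z',np.percentile(q[:,2],[2,50,98]),'x@top',np.median(q[q[:,2]>np.percentile(q[:,2],80)][:,0]))
hsv=cv2.cvtColor(p,cv2.COLOR_RGB2HSV); blue=(hsv[...,0]>100)&(hsv[...,0]<130)&(hsv[...,1]>100)
q=R[blue]; q=q[np.isfinite(q[:,0])]; print(len(q))
for lo,hi in [(112,125),(170,195),(197,210)]:
    k=q[(q[:,2]>lo)&(q[:,2]<hi)]
    if len(k)>5: print(lo,len(k),np.percentile(k,[2,50,98],axis=0).ravel())
cv2.imwrite('pics/w2b.png',cv2.convertScaleAbs(p[:,:,::-1],alpha=1.5))
E
```

```text
[559.9   32.02 205.62] 12.011691243462025 19.999071657657623 [ 0.09  0.33 -1.29] (np.float64(-75.56246797220054), np.float64(-68.0606093240972))
-40 390 x [-5.23 -1.01  5.79] z [153.27 158.38 160.18] x@top 0.7158493345586936
-20 417 x [-5.1  -0.73  5.97] z [153.24 158.26 160.09] x@top 1.0519685691246456
0 444 x [-4.95 -0.72  6.23] z [153.12 158.21 160.5 ] x@top 0.46635360329989894
20 476 x [-4.93 -0.61  6.02] z [153.27 158.43 160.37] x@top 1.0494203842797092
40 520 x [-5.5  -0.91  6.09] z [153.45 158.61 160.61] x@top 0.4338898571213222
60 566 x [-5.4  -0.9   6.35] z [153.1  158.67 160.78] x@top 0.7418369366334816
80 477 x [-4.73 -0.75  6.03] z [152.9  158.25 160.32] x@top 0.6743189457133051
7742
112 1862 [-99.83 -78.04 115.43 -70.02 -49.31 116.97 -46.68 -34.57 118.55]
170 176 [-93.43 -51.64 171.11 -86.18 -47.79 183.3  -60.79 -47.45 194.59]
197 709 [-93.06 -59.33 197.77 -78.87 -51.78 201.96 -60.64 -47.65 209.01]
```

View pics/w2b.png

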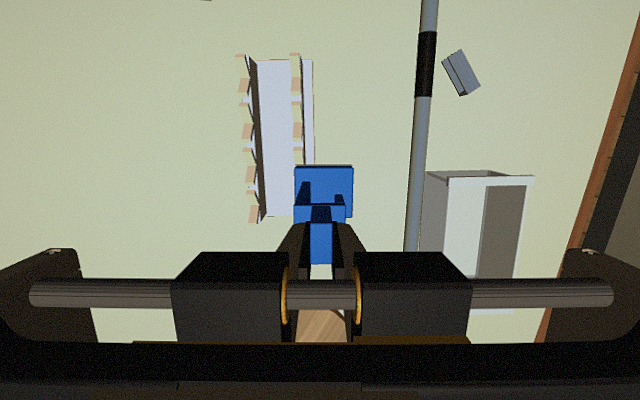

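>>> {"api": "send_rows", "payload": {
  "rows": [
    [0, 0.038, 0, 0, 0, 0],
    [0, 0.038, 0, 0, 0, 0],
    [0, 0.038, 0, 0, 0, 0],
    [0, 0.038, 0, 0, 0, 0],
    [0, 0.038, 0, 0, 0, 0]
  ]
}}

```text
clock: 6.45
tool_pos: [635.7, 41.1, 205.5]
tool_rot: [[-0.104, 0.995, -0.002], [0.995, 0.104, -0.0], [0.0, -0.002, -1.0]]
contact_force: [0.1, -0.0, -1.6]
gripper_width: 0.126
grasp_force: 20.0
```

>>> {"api": "send_rows", "payload": {
  "rows": [
    [0, 0, 0, 0, 0, 0],
    [0, 0, 0.02, 0, 0, 0],
    [0, 0, 0.02, 0, 0, 0],
    [0, 0, 0.02, 0, 0, 0],
    [0, 0, 0, 0, 0, 0]
  ]
}}

```text
clock: 7.08
tool_pos: [634.7, 40.6, 180.7]
tool_rot: [[-0.104, 0.995, -0.003], [0.995, 0.104, -0.0], [0.0, -0.003, -1.0]]
contact_force: [-0.2, -0.2, -1.5]
gripper_width: 0.13
grasp_force: 20.0
```

```bash
sed -i 's/628.0,107.55/628.5,107.55/' h.py; python3 - <<'E'
from h import *
np.set_printoptions(precision=2,suppress=True)
p,d,s=shot('wrist','w3');print(s['tool_pos'],s['gripper_width']*92,s['contact_force'],s['moment'],wr(s['tool_pos']))
P,p=cloud('wrist','w3')
R=P.copy(); R[...,:2]=np.stack([(P[...,:2]-RO)@RX,(P[...,:2]-RO)@RY],-1)
hsv=cv2.cvtColor(p,cv2.COLOR_RGB2HSV); blue=(hsv[...,0]>100)&(hsv[...,0]<130)&(hsv[...,1]>100)
q=R[blue]; q=q[np.isfinite(q[:,0])]
for lo,hi in [(85,115),(170,186)]:
    k=q[(q[:,2]>lo)&(q[:,2]<hi)]
    if len(k)>5: print(lo,len(k),np.percentile(k,[2,50,98],axis=0).ravel())
E
```

```text
[634.69  40.64 180.68] 11.986984395103896 [-0.16 -0.19 -1.46] [-0.07 -0.07  0.  ] (np.float64(-0.7817231363316524), np.float64(-67.18729300917072))
85 1341 [-25.44 -78.79  89.6   12.13 -46.77  91.95  28.09 -33.52 107.54]
170 735 [-18.28 -58.6  171.84  -4.06 -50.52 176.99  14.14 -46.74 184.32]
```

>>> {"api": "send_rows", "payload": {
  "rows": [
    [0, 0.002, 0.012, 0, 0, 0],
    [0, 0, 0.006, 0, 0, 0],
    [0, 0, 0.005, 0, 0, 0],
    [0, 0, 0.003, 0, 0, 0],
    [0, 0, 0, 0, 0, 0]
  ]
}}

```text
clock: 7.75
tool_pos: [636.3, 40.7, 171.5]
tool_rot: [[-0.104, 0.995, -0.001], [0.995, 0.104, -0.0], [-0.0, -0.001, -1.0]]
contact_force: [-0.0, 0.2, -2.3]
gripper_width: 0.131
grasp_force: 20.0
```

>>> {"api": "send_rows", "payload": {
  "rows": [
    [0, 0, 0.003, 0, 0, 0],
    [0, 0, 0, 0, 0, 0],
    [0, 0, 0.002, 0, 0, 0],
    [0, 0, 0, 0, 0, 0],
    [0, 0, 0, 0, 0, 0]
  ]
}}

```text
clock: 8.38
tool_pos: [636.5, 40.6, 169.9]
tool_rot: [[-0.104, 0.995, -0.001], [0.995, 0.104, -0.0], [-0.0, -0.001, -1.0]]
contact_force: [-0.6, -0.3, 0.5]
gripper_width: 0.13
grasp_force: 20.0
```

>>> {"api": "send_rows", "payload": {
  "rows": [
    [0.02, 0, 0, 0, 0, 0],
    [0.04, 0, 0, 0, 0, 0],
    [0.04, 0, 0, 0, 0, 0],
    [0.04, 0, 0, 0, 0, 0],
    [0.04, 0, 0, 0, 0, 0]
  ],
  "grip_force": 12
}}

```text
clock: 9.0
tool_pos: [628.9, 113.5, 169.8]
tool_rot: [[-0.104, 0.995, -0.001], [0.995, 0.104, -0.001], [-0.001, -0.001, -1.0]]
contact_force: [1.0, -2.8, 2.3]
gripper_width: 0.132
grasp_force: 12.0
```

>>> {"api": "send_rows", "payload": {
  "rows": [
    [0.05, 0, 0, 0, 0, 0],
    [0.05, 0, 0, 0, 0, 0],
    [0.05, 0, 0, 0, 0, 0],
    [0.05, 0, 0, 0, 0, 0],
    [0.03, 0, 0, 0, 0, 0]
  ]
}}

```text
clock: 9.62
tool_pos: [619.3, 205.0, 169.9]
tool_rot: [[-0.104, 0.995, -0.001], [0.995, 0.104, -0.001], [-0.001, -0.001, -1.0]]
contact_force: [0.2, -3.4, 5.3]
gripper_width: 0.128
grasp_force: 12.0
```

>>> {"api": "send_rows", "payload": {
  "rows": [
    [0.02, 0, 0, 0, 0, 0],
    [0.01, 0, 0, 0, 0, 0],
    [0, 0, 0, 0, 0, 0],
    [0, 0, 0, 0, 0, 0],
    [0, 0, 0, 0, 0, 0]
  ]
}}

```text
clock: 10.25
tool_pos: [618.3, 216.3, 169.8]
tool_rot: [[-0.103, 0.995, -0.001], [0.995, 0.103, 0.001], [0.001, -0.001, -1.0]]
contact_force: [0.2, -0.9, 5.0]
gripper_width: 0.13
grasp_force: 12.0
```

```bash
python3 - <<'E'
from h import *
np.set_printoptions(precision=2,suppress=True)
p,d,s=shot('wrist','w4');print(s['tool_pos'],s['gripper_width']*92,s['contact_force'],s['moment'],wr(s['tool_pos']))
P,p=cloud('wrist','w4')
R=P.copy(); R[...,:2]=np.stack([(P[...,:2]-RO)@RX,(P[...,:2]-RO)@RY],-1)
hsv=cv2.cvtColor(p,cv2.COLOR_RGB2HSV); blue=(hsv[...,0]>100)&(hsv[...,0]<130)&(hsv[...,1]>100)
q=R[blue]; q=q[np.isfinite(q[:,0])]
for lo,hi in [(75,90),(163,172)]:
    k=q[(q[:,2]>lo)&(q[:,2]<hi)]
    if len(k)>5: print(lo,len(k),np.percentile(k,[1,50,99],axis=0).ravel())
m=(R[...,2]>156)&(R[...,2]<163)&(abs(R[...,0])<4)&~blue
b=np.round(R[...,1][m]/2).astype(int); g=p.max(2)[m]
print([(int(k*2),int(np.median(g[b==k]))) for k in np.unique(b)])
cv2.imwrite('pics/w4b.png',cv2.convertScaleAbs(cv2.resize(p[100:300,220:420,::-1],None,fx=3,fy=3),alpha=1.7))
E
```

```text
[618.25 216.32 169.83] 11.927120841502445 [ 0.23 -0.88  4.98] [-0.29 -0.13 -0.05] (np.float64(1.088944940133696), np.float64(109.24593597265869))
75 1520 [-221.67   96.41   75.73   11.47  133.56   81.26   30.4   189.16   89.18]
163 649 [-16.48 117.5  163.54  -3.47 124.94 166.22  16.58 129.67 171.33]
[(18, 86), (20, 86), (22, 84), (24, 15), (26, 10), (28, 13), (30, 15), (32, 12), (34, 15), (36, 14), (38, 13), (40, 14), (42, 14), (44, 15), (46, 13), (48, 13), (72, 44), (74, 87), (76, 83), (78, 85), (80, 85), (82, 84), (84, 82), (130, 16), (132, 17), (134, 19), (136, 16), (138, 18), (140, 19), (142, 17), (144, 18), (146, 17), (148, 20), (150, 19), (152, 18), (154, 85), (156, 85), (158, 84), (160, 85), (162, 85), (164, 84), (166, 86), (168, 83), (170, 85), (172, 84), (174, 84), (176, 84), (178, 84), (180, 83), (182, 84), (184, 83), (186, 83), (188, 84), (190, 84), (192, 84), (194, 78), (196, 107), (198, 108), (200, 107), (202, 107), (204, 108), (206, 104)]
```

View pics/w4b.png

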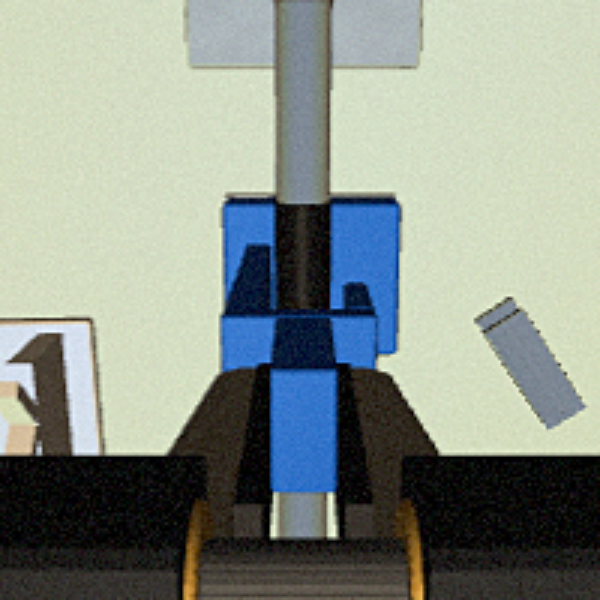

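>>> {"api": "send_rows", "payload": {
  "rows": [
    [0.011, 0, 0, 0, 0, 0],
    [0.011, 0, 0, 0, 0, 0],
    [0.011, 0, 0, 0, 0, 0],
    [0, 0, 0, 0, 0, 0],
    [0, 0, 0, 0, 0, 0]
  ]
}}

```text
clock: 10.92
tool_pos: [617.0, 229.1, 169.8]
tool_rot: [[-0.103, 0.995, -0.001], [0.995, 0.103, 0.0], [0.0, -0.001, -1.0]]
contact_force: [0.5, -1.9, 5.1]
gripper_width: 0.131
grasp_force: 12.0
```

```bash
cat > chk.py <<'E'
from h import *
import sys
np.set_printoptions(precision=2,suppress=True)
fn=sys.argv[1]
p,d,s=shot('wrist',fn);print(s['tool_pos'],s['contact_force'],s['moment'],wr(s['tool_pos']))
P,p=cloud('wrist',fn)
R=P.copy(); R[...,:2]=np.stack([(P[...,:2]-RO)@RX,(P[...,:2]-RO)@RY],-1)
hsv=cv2.cvtColor(p,cv2.COLOR_RGB2HSV); blue=(hsv[...,0]>100)&(hsv[...,0]<130)&(hsv[...,1]>100)
q=R[blue&(abs(R[...,0])<25)&(R[...,2]>163)&(R[...,2]<172)]
print('arm',len(q),np.percentile(q,[1,50,99],axis=0).ravel())
q=R[blue&(abs(R[...,0])<25)&(R[...,2]>195)&(R[...,2]<206)]
if len(q)>20: print('fin',len(q),np.percentile(q,[1,50,99],axis=0).ravel())
m=(R[...,2]>156)&(R[...,2]<163)&(abs(R[...,0])<4)&~blue
b=np.round(R[...,1][m]).astype(int); g=p.max(2)[m]
k=np.unique(b); v=np.array([np.median(g[b==i]) for i in k]); 
print('edges',[(int(k[i]),int(v[i-1]),int(v[i])) for i in range(1,len(k)) if (v[i-1]>50)!=(v[i]>50)])
E
python3 chk.py w5
```

```text
[616.96 229.12 169.82] [ 0.46 -1.88  5.1 ] [-0.43 -0.21  0.02] (np.float64(1.1279100855524615), np.float64(122.11104890896169))
arm 655 [-16.46 130.5  163.7   -2.8  137.96 166.11  16.57 142.42 171.35]
fin 1000 [ -4.9  118.89 195.96   1.07 131.81 201.1    6.81 142.28 205.  ]
edges [(86, 44, 83), (142, 80, 10), (153, 17, 89)]
```

>>> {"api": "send_rows", "payload": {
  "rows": [
    [0, 0, 0, 0, 0, 0],
    [0, 0, 0, 0, 0, 0],
    [0, 0, 0, 0, 0, 0],
    [0, 0, -0.02, 0, 0, 0],
    [0, 0, -0.1, 0, 0, 0]
  ],
  "gripper": -0.3
}}

```text
clock: 11.6
tool_pos: [614.9, 228.5, 215.1]
tool_rot: [[-0.104, 0.995, -0.008], [0.995, 0.104, -0.001], [-0.0, -0.008, -1.0]]
contact_force: [0.1, 0.7, -0.1]
gripper_width: 0.352
grasp_force: 0.0
```

>>> {"api": "send_rows", "payload": {
  "rows": [
    [0, 0, -0.1, 0, 0, 0],
    [-0.05, 0, 0, 0, 0, 0],
    [-0.05, 0, 0, 0, 0, 0],
    [0, 0, 0, 0, 0, 0],
    [0, 0, 0, 0, 0, 0]
  ]
}}

```text
clock: 12.22
tool_pos: [620.4, 188.8, 256.1]
tool_rot: [[-0.103, 0.995, -0.004], [0.995, 0.103, -0.0], [0.0, -0.004, -1.0]]
contact_force: [0.8, -0.5, -0.2]
gripper_width: 0.351
grasp_force: 0.0
```

```bash
python3 chk.py w6; python3 - <<'E'
from h import *
s=state(); plan([([375.5,261.3,275],90,10),([375.5,261.3,111],90,5)])
E
```

```text
[620.43 188.84 256.13] [ 0.81 -0.5  -0.24] [-0.04 -0.1   0.02] (np.float64(0.4010078105697494), np.float64(81.68932855237091))
arm 562 [-16.79 118.89 164.62  -7.13 130.88 166.26  16.67 141.72 167.86]
fin 445 [ -4.55 118.78 199.59   1.1  130.81 201.16   6.74 141.82 202.67]
edges [(-6, 85, 42), (-4, 44, 88), (24, 88, 12), (68, 26, 98), (109, 76, 37), (153, 33, 95)]
[[0.024,-0.059,-0.004,-0.003,0,0.104],[0.024,-0.059,-0.005,-0.003,0,0.104],[0.023,-0.06,-0.004,-0.003,0,0.104],[0.022,-0.06,-0.005,-0.003,0,0.104],[0.022,-0.06,-0.005,-0.003,0,0.104]]
[[0.021,-0.06,-0.004,-0.003,0,0.104],[0.021,-0.06,-0.005,-0.003,0,0.103],[0.02,-0.061,-0.004,-0.003,0,0.104],[0.019,-0.061,-0.005,-0.003,0,0.103],[0.019,-0.061,-0.004,-0.004,0,0.104]]
[[0,0,0.082,0,0,0],[0,0,0.082,0,0,0],[0,0,0.082,0,0,0],[0,0,0.082,0,0,0],[0,0,0.082,0,0,0]]
end [375.5 261.4 110.8]
```

>>> {"api": "send_rows", "payload": {
  "rows": [
    [0.024, -0.059, -0.004, -0.003, 0, 0.104],
    [0.024, -0.059, -0.005, -0.003, 0, 0.104],
    [0.023, -0.06, -0.004, -0.003, 0, 0.104],
    [0.022, -0.06, -0.005, -0.003, 0, 0.104],
    [0.022, -0.06, -0.005, -0.003, 0, 0.104]
  ],
  "gripper": 0,
  "grip_force": 20
}}

```text
clock: 12.9
tool_pos: [497.2, 225.8, 266.5]
tool_rot: [[-0.052, 0.999, -0.0], [0.999, 0.052, -0.0], [-0.0, -0.0, -1.0]]
contact_force: [-0.4, 0.4, -0.3]
gripper_width: 0.502
grasp_force: 0.0
```

>>> {"api": "send_rows", "payload": {
  "rows": [
    [0.021, -0.06, -0.004, -0.003, 0, 0.104],
    [0.021, -0.06, -0.005, -0.003, 0, 0.103],
    [0.02, -0.061, -0.004, -0.003, 0, 0.104],
    [0.019, -0.061, -0.005, -0.003, 0, 0.103],
    [0.019, -0.061, -0.004, -0.004, 0, 0.104]
  ]
}}

```text
clock: 13.52
tool_pos: [374.8, 261.8, 275.3]
tool_rot: [[-0.0, 1.0, 0.002], [1.0, 0.0, -0.0], [-0.0, 0.002, -1.0]]
contact_force: [0.2, 1.2, -1.0]
gripper_width: 0.5
grasp_force: 0.0
```

>>> {"api": "send_rows", "payload": {
  "rows": [
    [0, 0, 0, 0, 0, 0],
    [0, 0, 0, 0, 0, 0],
    [0, 0, 0.08, 0, 0, 0],
    [0, 0, 0.08, 0, 0, 0],
    [0, 0, 0, 0, 0, 0]
  ]
}}

```text
clock: 14.15
tool_pos: [375.0, 260.3, 208.9]
tool_rot: [[0.001, 1.0, -0.004], [1.0, -0.001, -0.002], [-0.002, -0.004, -1.0]]
contact_force: [-0.7, 0.6, 0.8]
gripper_width: 0.497
grasp_force: 0.0
```

```bash
python3 - <<'E'
from h import *
np.set_printoptions(precision=2,suppress=True)
p,d,s=shot('wrist','w7');print(s['tool_pos'])
P,p=cloud('wrist','w7')
hsv=cv2.cvtColor(p,cv2.COLOR_RGB2HSV); blue=(hsv[...,0]>100)&(hsv[...,0]<130)&(hsv[...,1]>100)
for lo,hi in [(138,146),(103,109)]:
    q=P[blue&(P[...,2]>lo)&(P[...,2]<hi)&(np.hypot(P[...,0]-375,P[...,1]-261)<50)]
    if len(q)>9: print(lo,len(q),cv2.minAreaRect(q[:,:2].astype(np.float32)))
plan([([375.5,261.3,111],90,5)])
E
```

```text
[374.99 260.3  208.89]
138 352 ((375.19769287109375, 261.7926025390625), (11.539488792419434, 24.107282638549805), 0.1523539274930954)
103 491 ((374.2925720214844, 261.9810485839844), (24.081893920898438, 33.48891067504883), 89.69733428955078)
[[0,0,0.05,0,0.002,-0.001],[0,0,0.05,0,0.002,-0.001],[0,0,0.05,-0.001,0.002,-0.001],[0.001,-0.001,0.05,0,0.002,-0.001],[0,0,0.05,-0.001,0.002,-0.002]]
end [375.7 261.1 110.9]
```

>>> {"api": "send_rows", "payload": {
  "rows": [
    [0.001, 0, 0.05, 0, 0.002, 0],
    [0.001, 0, 0.05, 0, 0.002, 0],
    [0.001, 0, 0.05, 0, 0.002, 0],
    [0, 0, 0.05, 0, 0.002, 0],
    [0, 0, 0.045, 0, 0.002, 0]
  ]
}}

```text
clock: 14.82
tool_pos: [378.1, 262.9, 114.8]
tool_rot: [[0.0, 1.0, 0.005], [1.0, -0.0, 0.002], [0.002, 0.005, -1.0]]
contact_force: [-0.2, 0.4, -0.5]
gripper_width: 0.502
grasp_force: 0.0
```

>>> {"api": "send_rows", "payload": {
  "rows": [
    [0, 0, 0, 0, 0, 0],
    [0, 0, 0, 0, 0, 0],
    [0, 0, 0, 0, 0, 0],
    [0, 0, 0, 0, 0, 0],
    [0, 0, 0, 0, 0, 0]
  ],
  "gripper": -1
}}

```text
clock: 15.45
tool_pos: [377.1, 262.7, 114.3]
tool_rot: [[-0.0, 1.0, 0.004], [1.0, 0.0, 0.001], [0.001, 0.004, -1.0]]
contact_force: [0.1, 0.4, 2.2]
gripper_width: 0.129
grasp_force: 20.0
```

```bash
python3 - <<'E'
from h import *
s=state();p=s['tool_pos'];print(p,wr(p))
plan([([p[0],p[1],209],90,3),([420,80,208],91,5),(rw(-75,-60,208),95.95,7)])
E
```

```text
[377.08572184 262.70639876 114.30941844] (np.float64(-233.96692250434768), np.float64(180.39021485393468))
[[0,0,-0.079,0.013,-0.005,0],[0,0,-0.079,0.013,-0.005,0],[0,0.001,-0.079,0.012,-0.004,0],[-0.091,0.021,0.001,0,0,-0.035],[-0.091,0.021,0,0,0,-0.035]]
[[-0.092,0.021,0.001,0,0,-0.035],[-0.092,0.02,0,0,0,-0.035],[-0.091,0.021,0.001,0,0,-0.034],[-0.015,0.05,0,0,0,-0.123],[-0.016,0.05,0,0,0,-0.124]]
[[-0.016,0.049,0,0,0,-0.123],[-0.017,0.049,0,0,0,-0.124],[-0.018,0.049,0,0,0,-0.123],[-0.018,0.049,0,0,0,-0.124],[-0.019,0.048,0,0,0,-0.123]]
end [560.2  40.1 207.9]
```

>>> {"api": "send_rows", "payload": {
  "rows": [
    [0, 0, -0.079, 0.013, -0.005, 0],
    [0, 0, -0.079, 0.013, -0.005, 0],
    [0, 0.001, -0.079, 0.012, -0.004, 0],
    [-0.091, 0.021, 0.001, 0, 0, -0.035],
    [-0.091, 0.021, 0, 0, 0, -0.035]
  ]
}}

```text
clock: 16.08
tool_pos: [393.5, 189.0, 208.0]
tool_rot: [[-0.009, 1.0, -0.002], [1.0, 0.009, -0.001], [-0.001, -0.002, -1.0]]
contact_force: [1.2, 0.5, -2.4]
gripper_width: 0.129
grasp_force: 20.0
```

>>> {"api": "send_rows", "payload": {
  "rows": [
    [-0.092, 0.021, 0.001, 0, 0, -0.035],
    [-0.092, 0.02, 0, 0, 0, -0.035],
    [-0.091, 0.021, 0.001, 0, 0, -0.034],
    [-0.015, 0.05, 0, 0, 0, -0.123],
    [-0.016, 0.05, 0, 0, 0, -0.124]
  ]
}}

```text
clock: 16.7
tool_pos: [459.9, 67.9, 206.6]
tool_rot: [[-0.041, 0.999, -0.003], [0.999, 0.041, -0.0], [-0.0, -0.003, -1.0]]
contact_force: [0.2, 0.9, -1.1]
gripper_width: 0.127
grasp_force: 20.0
```

>>> {"api": "send_rows", "payload": {
  "rows": [
    [-0.016, 0.049, 0, 0, 0, -0.123],
    [-0.017, 0.049, 0, 0, 0, -0.124],
    [-0.018, 0.049, 0, 0, 0, -0.123],
    [-0.018, 0.049, 0, 0, 0, -0.124],
    [-0.019, 0.048, 0, 0, 0, -0.123]
  ]
}}

```text
clock: 17.32
tool_pos: [559.7, 39.8, 206.2]
tool_rot: [[-0.104, 0.995, -0.003], [0.995, 0.104, -0.0], [0.0, -0.003, -1.0]]
contact_force: [0.5, -0.0, -0.9]
gripper_width: 0.128
grasp_force: 20.0
```

```bash
python3 - <<'E'
from h import *
np.set_printoptions(precision=2,suppress=True)
p,d,s=shot('wrist','w8');print(s['tool_pos'],s['gripper_width']*92,s['contact_force'],wr(s['tool_pos']))
P,p=cloud('wrist','w8')
R=P.copy(); R[...,:2]=np.stack([(P[...,:2]-RO)@RX,(P[...,:2]-RO)@RY],-1)
hsv=cv2.cvtColor(p,cv2.COLOR_RGB2HSV); blue=(hsv[...,0]>100)&(hsv[...,0]<130)&(hsv[...,1]>100)
q=R[blue&(R[...,0]<-40)]
for lo,hi in [(110,122),(197,210),(225,250)]:
    k=q[(q[:,2]>lo)&(q[:,2]<hi)]
    if len(k)>5: print(lo,len(k),np.percentile(k,[2,50,98],axis=0).ravel(),cv2.minAreaRect(k[:,:2].astype(np.float32)))
print(s['tool_rot'])
E
```

```text
[559.7   39.79 206.15] 11.779066756671394 [ 0.49 -0.01 -0.86] (np.float64(-75.45701758652122), np.float64(-60.26258305119712))
110 1872 [-99.86 -77.2  111.22 -70.82 -51.55 113.09 -46.92 -36.68 114.83] ((-73.48517608642578, -60.47568130493164), (49.04698944091797, 55.090423583984375), 89.73253631591797)
197 301 [-92.8  -53.37 197.08 -76.77 -49.83 198.55 -60.74 -49.08 209.81] ((-76.56404113769531, -51.22256088256836), (32.97988510131836, 4.937697410583496), 1.1577184200286865)
225 1001 [-81.64 -71.93 226.28 -75.44 -58.62 233.04 -69.73 -49.25 242.35] ((-74.98883819580078, -60.81185531616211), (18.975934982299805, 23.802364349365234), 1.4716205596923828)
[[-0.1   0.99 -0.  ]
 [ 0.99  0.1  -0.  ]
 [ 0.   -0.   -1.  ]]
```

>>> {"api": "send_rows", "payload": {
  "rows": [
    [0, 0.038, -0.008, 0, 0, 0],
    [0, 0.038, 0, 0, 0, 0],
    [0, 0.038, 0, 0, 0, 0],
    [0, 0.038, 0, 0, 0, 0],
    [0, 0.038, 0, 0, 0, 0]
  ]
}}

```text
clock: 18.0
tool_pos: [634.9, 48.0, 209.2]
tool_rot: [[-0.104, 0.995, -0.003], [0.995, 0.104, -0.0], [0.0, -0.004, -1.0]]
contact_force: [-0.0, 0.4, -1.3]
gripper_width: 0.13
grasp_force: 20.0
```

>>> {"api": "send_rows", "payload": {
  "rows": [
    [0, 0, 0, 0, 0, 0],
    [0, 0, 0.02, 0, 0, 0],
    [0, 0, 0.02, 0, 0, 0],
    [0, 0, 0.02, 0, 0, 0],
    [0, 0, 0, 0, 0, 0]
  ]
}}

```text
clock: 18.62
tool_pos: [634.2, 47.8, 184.6]
tool_rot: [[-0.104, 0.995, -0.004], [0.995, 0.104, -0.0], [0.0, -0.004, -1.0]]
contact_force: [-0.5, 0.5, -1.7]
gripper_width: 0.129
grasp_force: 20.0
```

>>> {"api": "send_rows", "payload": {
  "rows": [
    [0, 0.002, 0.012, 0, 0, 0],
    [0, 0, 0.006, 0, 0, 0],
    [0, 0, 0.003, 0, 0, 0],
    [0, 0, 0, 0, 0, 0],
    [0, 0, 0, 0, 0, 0]
  ]
}}

```text
clock: 19.25
tool_pos: [636.0, 47.8, 177.7]
tool_rot: [[-0.104, 0.995, -0.002], [0.995, 0.104, -0.001], [-0.0, -0.002, -1.0]]
contact_force: [0.2, -0.9, -1.6]
gripper_width: 0.128
grasp_force: 20.0
```

```bash
python3 chk.py w9
```

```text
[635.98  47.82 177.67] [ 0.25 -0.94 -1.59] [-0.04 -0.1  -0.  ] (np.float64(1.247413509721571), np.float64(-60.18595357462436))
arm 320 [-16.17 -53.34 163.18  -0.82 -49.59 169.11  16.61 -48.92 171.42]
fin 987 [ -4.99 -72.65 195.78   1.21 -58.97 204.48   6.87 -49.02 205.82]
edges [(-103, 87, 44), (-101, 46, 87), (24, 84, 18), (68, 30, 84)]
```

>>> {"api": "send_rows", "payload": {
  "rows": [
    [0, 0, 0.004, 0, 0, 0],
    [0, 0, 0.002, 0, 0, 0],
    [0, 0, 0.002, 0, 0, 0],
    [0, 0, 0, 0, 0, 0],
    [0, 0, 0, 0, 0, 0]
  ]
}}

```text
clock: 19.92
tool_pos: [635.9, 47.8, 174.3]
tool_rot: [[-0.104, 0.995, -0.002], [0.995, 0.104, -0.001], [-0.0, -0.002, -1.0]]
contact_force: [0.1, -0.4, -1.4]
gripper_width: 0.128
grasp_force: 20.0
```

>>> {"api": "send_rows", "payload": {
  "rows": [
    [0, 0, 0.002, 0, 0, 0],
    [0, 0, 0, 0, 0, 0],
    [0, 0, 0.002, 0, 0, 0],
    [0, 0, 0, 0, 0, 0],
    [0, 0, 0, 0, 0, 0]
  ]
}}

```text
clock: 20.55
tool_pos: [636.0, 47.8, 174.1]
tool_rot: [[-0.104, 0.995, -0.001], [0.995, 0.104, -0.001], [-0.001, -0.001, -1.0]]
contact_force: [-4.1, -0.0, 7.1]
gripper_width: 0.128
grasp_force: 20.0
```

>>> {"api": "send_rows", "payload": {
  "rows": [
    [0, 0, -0.001, 0, 0, 0],
    [0.04, 0, 0, 0, 0, 0],
    [0.05, 0, 0, 0, 0, 0],
    [0.05, 0, 0, 0, 0, 0],
    [0.05, 0, 0, 0, 0, 0]
  ],
  "grip_force": 12
}}

```text
clock: 21.18
tool_pos: [628.7, 124.5, 174.2]
tool_rot: [[-0.104, 0.995, 0.001], [0.995, 0.104, -0.002], [-0.002, 0.001, -1.0]]
contact_force: [1.8, -4.7, 6.0]
gripper_width: 0.127
grasp_force: 12.0
```

>>> {"api": "send_rows", "payload": {
  "rows": [
    [0.04, 0, 0, 0, 0, 0],
    [0.01, 0, 0, 0, 0, 0],
    [0, 0, 0, 0, 0, 0],
    [0, 0, 0, 0, 0, 0],
    [0, 0, 0, 0, 0, 0]
  ]
}}

```text
clock: 21.8
tool_pos: [626.4, 145.1, 174.2]
tool_rot: [[-0.105, 0.995, 0.001], [0.995, 0.105, 0.001], [0.0, 0.001, -1.0]]
contact_force: [0.2, -0.8, 6.6]
gripper_width: 0.132
grasp_force: 12.0
```

```bash
python3 chk.py w10
```

```text
[626.42 145.13 174.16] [ 0.21 -0.83  6.63] [-0.21 -0.14  0.04] (np.float64(1.830001660877586), np.float64(37.592782712125214))
arm 1612 [-16.37  44.84 163.43  -3.58 127.28 166.22  16.72 141.35 171.01]
fin 2288 [ -5.01  25.51 195.82   1.18 121.34 201.16   7.32 141.71 202.76]
edges [(-2, 82, 44), (-1, 44, 88), (48, 87, 16), (68, 19, 91), (109, 85, 8), (153, 21, 85)]
```

>>> {"api": "send_rows", "payload": {
  "rows": [
    [0.008, 0, 0, 0, 0, 0],
    [0.008, 0, 0, 0, 0, 0],
    [0.007, 0, 0, 0, 0, 0],
    [0, 0, 0, 0, 0, 0],
    [0, 0, 0, 0, 0, 0]
  ]
}}

```text
clock: 22.48
tool_pos: [625.6, 153.5, 174.2]
tool_rot: [[-0.104, 0.995, 0.001], [0.995, 0.104, -0.001], [-0.001, 0.001, -1.0]]
contact_force: [0.3, -2.8, 6.3]
gripper_width: 0.126
grasp_force: 12.0
```

>>> {"api": "send_rows", "payload": {
  "rows": [
    [0, 0, 0, 0, 0, 0],
    [0, 0, 0, 0, 0, 0],
    [0, 0, 0, 0, 0, 0],
    [0, 0, -0.02, 0, 0, 0],
    [0, 0, -0.1, 0, 0, 0]
  ],
  "gripper": -0.3
}}

```text
clock: 23.1
tool_pos: [623.1, 152.4, 218.7]
tool_rot: [[-0.103, 0.995, -0.008], [0.995, 0.103, -0.001], [0.0, -0.008, -1.0]]
contact_force: [-0.4, 0.7, 0.1]
gripper_width: 0.347
grasp_force: 0.0
```

>>> {"api": "send_rows", "payload": {
  "rows": [
    [0, 0, -0.1, 0, 0, 0],
    [-0.08, 0, -0.1, 0, 0, 0],
    [-0.08, 0, 0, 0, 0, 0],
    [0, 0, 0, 0, 0, 0],
    [0, 0, 0, 0, 0, 0]
  ]
}}

```text
clock: 23.72
tool_pos: [631.5, 89.4, 300.8]
tool_rot: [[-0.104, 0.995, -0.003], [0.995, 0.104, 0.0], [0.0, -0.003, -1.0]]
contact_force: [-0.2, 1.2, -0.3]
gripper_width: 0.35
grasp_force: 0.0
```

```bash
sed -i "s/^m=(R/for lo,hi in [(0,88),(88,180)]:\n    k=q[(q[:,1]>lo)\&(q[:,1]<hi)]; print(len(k),np.percentile(k,[1,50,99],axis=0).ravel() if len(k)>5 else '')\nm=(R/" chk.py; python3 chk.py w11
python3 - <<'E'
from h import *
P,p=cloud('wrist','w11')
np.set_printoptions(precision=1,suppress=True)
# rack: tops 60..70 
m=(P[...,2]>62)&(P[...,2]<70)&(P[...,0]>420)&(P[...,0]<570)&(P[...,1]>-60)&(P[...,1]<200)
q=P[m];print(len(q),np.median(q[:,2]),cv2.minAreaRect(q[:,:2].astype(np.float32)))
m=(P[...,2]>4)&(P[...,2]<11)&(P[...,0]>400)&(P[...,0]<590)&(P[...,1]>-60)&(P[...,1]<200); q=P[m];print(len(q),cv2.minAreaRect(q[:,:2].astype(np.float32)))
print(P[::40,320])
plan([([500,-200,330],0,15)])
E
```

```text
[631.54  89.45 300.76] [-0.19  1.23 -0.29] [-0.02 -0.07 -0.  ] (np.float64(1.1439555694663897), np.float64(-18.321966120587817))
arm 991 [-17.03  33.21 163.94  -6.46 118.58 166.24  16.93 140.65 168.57]
fin 742 [ -5.12  33.08 197.09   1.06 119.52 201.1    7.62 141.23 202.68]
327 [ -3.75  33.04 199.47   1.94  45.15 201.04   7.65  56.12 202.65]
415 [ -5.15 118.13 196.38   1.05 129.09 201.14   6.35 141.36 202.74]
edges [(-131, 89, 43), (-129, 48, 93), (24, 95, 8), (68, 25, 66), (109, 87, 36), (156, 17, 80)]
619 64.10166908247203 ((501.37530517578125, 78.39039611816406), (67.76048278808594, 186.38519287109375), 7.4529547691345215)
3299 ((502.3349914550781, 78.51300048828125), (87.7057113647461, 199.82960510253906), 7.860664367675781)
[[610.4 281.4 158.8]
 [615.6 232.8 201.8]
 [618.  207.1 157.8]
 [622.2 166.6 160.1]
 [626.6 124.  160.4]
 [631.3  78.2 159.1]
 [636.3  29.5 159.7]
 [628.6 116.2 401.7]
 [647.6 -80.2 160.1]
 [629.1 112.8 425.6]]Traceback (most recent call last):
  File "<stdin>", line 9, in <module>
  File "h.py", line 43, in plan
    assert np.linalg.norm(d*400)<62.5 and abs(w).max()<=1,(d*400,w)
           ^^^^^^^^^^^^^^^^^^^^^^^^^^^^^^^^^^^^^^^^^^^^^^
AssertionError: (array([-18.4, -10.8,  -2. ]), array([-0. ,  0. ,  1.1]))
```

```bash
python3 - <<'E'
from h import *
plan([([485,-262,290],162,15)])
E
```

```text
[[-0.056,-0.03,0.002,-0.002,-0.001,-0.768],[-0.053,-0.035,0.002,-0.001,-0.001,-0.768],[-0.05,-0.039,0.002,-0.002,-0.001,-0.768],[-0.047,-0.042,0.002,-0.001,-0.001,-0.768],[-0.044,-0.046,0.002,-0.001,-0.001,-0.768]]
[[-0.04,-0.049,0.002,-0.002,-0.001,-0.768],[-0.037,-0.052,0.002,-0.001,-0.001,-0.768],[-0.032,-0.055,0.002,-0.001,-0.002,-0.768],[-0.028,-0.057,0.002,-0.002,-0.002,-0.768],[-0.024,-0.059,0.002,-0.002,-0.001,-0.768]]
[[-0.019,-0.061,0.001,-0.001,-0.001,-0.768],[-0.014,-0.062,0.002,-0.002,-0.002,-0.768],[-0.01,-0.063,0.001,-0.001,-0.001,-0.768],[-0.005,-0.063,0.002,-0.002,-0.002,-0.769],[0,-0.063,0.001,-0.001,-0.001,-0.768]]
end [ 485.  -261.9  290.1]
```

>>> {"api": "send_rows", "payload": {
  "rows": [
    [-0.056, -0.03, 0.002, -0.002, -0.001, -0.768],
    [-0.053, -0.035, 0.002, -0.001, -0.001, -0.768],
    [-0.05, -0.039, 0.002, -0.002, -0.001, -0.768],
    [-0.047, -0.042, 0.002, -0.001, -0.001, -0.768],
    [-0.044, -0.046, 0.002, -0.001, -0.001, -0.768]
  ]
}}

```text
clock: 24.4
tool_pos: [582.2, -27.6, 296.8]
tool_rot: [[-0.472, 0.881, -0.002], [0.881, 0.472, -0.0], [0.001, -0.002, -1.0]]
contact_force: [-0.5, 0.0, 1.1]
gripper_width: 0.352
grasp_force: 0.0
```

>>> {"api": "send_rows", "payload": {
  "rows": [
    [-0.04, -0.049, 0.002, -0.002, -0.001, -0.768],
    [-0.037, -0.052, 0.002, -0.001, -0.001, -0.768],
    [-0.032, -0.055, 0.002, -0.001, -0.002, -0.768],
    [-0.028, -0.057, 0.002, -0.002, -0.002, -0.768],
    [-0.024, -0.059, 0.002, -0.002, -0.001, -0.768]
  ]
}}

```text
clock: 25.02
tool_pos: [533.6, -145.0, 293.0]
tool_rot: [[-0.768, 0.64, -0.0], [0.64, 0.768, -0.0], [0.0, -0.0, -1.0]]
contact_force: [-0.5, -0.2, -0.2]
gripper_width: 0.349
grasp_force: 0.0
```

>>> {"api": "send_rows", "payload": {
  "rows": [
    [-0.019, -0.061, 0.001, -0.001, -0.001, -0.768],
    [-0.014, -0.062, 0.002, -0.002, -0.002, -0.768],
    [-0.01, -0.063, 0.001, -0.001, -0.001, -0.768],
    [-0.005, -0.063, 0.002, -0.002, -0.002, -0.769],
    [0, -0.063, 0.001, -0.001, -0.001, -0.768]
  ],
  "gripper": 0
}}

```text
clock: 25.65
tool_pos: [485.2, -262.3, 290.3]
tool_rot: [[-0.952, 0.306, 0.001], [0.306, 0.952, 0.0], [-0.001, 0.0, -1.0]]
contact_force: [0.3, -0.0, 0.5]
gripper_width: 0.501
grasp_force: 0.0
```

```bash
cat > tub.py <<'E'
from h import *
import sys
np.set_printoptions(precision=1,suppress=True)
fn=sys.argv[1]; cn=sys.argv[2] if len(sys.argv)>2 else 'wrist'
p,d,s=shot(cn,fn); print(s['clock'],s['tool_pos'],s['joints'])
P,p=cloud(cn,fn)
m=(P[...,2]>36)&(P[...,2]<54)&(np.hypot(P[...,0]-517,P[...,1]+269)<175)
n,l,st,c=cv2.connectedComponentsWithStats(m.astype(np.uint8))
for i in range(1,n):
    if st[i,4]<40: continue
    q=P[l==i]; r=cv2.minAreaRect(q[:,:2].astype(np.float32)); a=r[2] if r[1][0]>r[1][1] else r[2]-90
    px=np.argwhere(l==i).mean(0)[::-1]
    print('px',px,'n',st[i,4],'c',np.array(r[0]),'size',np.sort(r[1]),'ang',round(a,1),'ztop',np.percentile(q[:,2],[50,95]))
m=(P[...,2]>24)&(P[...,2]<34)&(np.hypot(P[...,0]-517,P[...,1]+269)<180); q=P[m]
(cx,cy),r=cv2.minEnclosingCircle(q[:,:2].astype(np.float32)); print('disc',cx,cy,r,np.median(q[:,2]))
cv2.imwrite(f'pics/{fn}b.png',cv2.convertScaleAbs(p[:,:,::-1],alpha=1.6))
E
python3 tub.py w12
```

```text
25.65 [ 485.2 -262.3  290.3] [-0.7  0.1  1.6  0.   1.5 -2. ]
px [295.7 156.1] n 858 c [ 447.3 -289.3] size [ 20.  110.1] ang -22.3 ztop [46.8 49.7]
px [355.5 159.4] n 864 c [ 479.5 -205.8] size [ 20.  109.9] ang -22.5 ztop [46.7 49.9]
px [291.6 231.7] n 739 c [ 558.  -334.2] size [ 19.6 110.4] ang -20.1 ztop [46.6 49.8]
px [349.1 235.2] n 740 c [ 592.  -248.8] size [ 20.1 110.6] ang -23.0 ztop [46.7 50. ]
disc 518.6448364257812 -266.2308654785156 140.40267944335938 29.3372601937196
```

View pics/w12b.png

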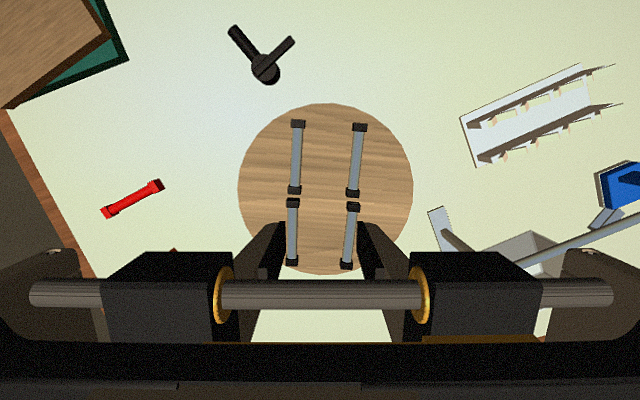

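```bash
python3 - <<'E'
from h import *
plan([([479.5,-205.8,85],157.5,6),([479.5,-205.8,36],157.5,4)])
E
```

```text
[[0.009,0.023,0.085,-0.003,0,0.137],[0.01,0.023,0.085,-0.003,0,0.137],[0.01,0.023,0.086,-0.003,0,0.137],[0.01,0.022,0.086,-0.002,0,0.136],[0.011,0.022,0.085,-0.003,0,0.137]]
[[0.011,0.023,0.086,-0.002,0.001,0.136],[0,0,0.031,0,0,0],[0,0,0.03,0,0,0],[0,0,0.031,0,0,0],[0,0,0.03,0,0,0]]
end [ 479.5 -205.7   36. ]
```

>>> {"api": "send_rows", "payload": {
  "rows": [
    [0.009, 0.023, 0.085, -0.003, 0, 0.137],
    [0.01, 0.023, 0.085, -0.003, 0, 0.137],
    [0.01, 0.023, 0.086, -0.003, 0, 0.137],
    [0.01, 0.022, 0.086, -0.002, 0, 0.136],
    [0.011, 0.022, 0.085, -0.003, 0, 0.137]
  ]
}}

```text
clock: 26.32
tool_pos: [481.9, -211.8, 118.6]
tool_rot: [[-0.927, 0.374, 0.001], [0.374, 0.927, 0.001], [-0.001, 0.002, -1.0]]
contact_force: [1.0, 0.8, 0.0]
gripper_width: 0.501
grasp_force: 0.0
```

>>> {"api": "send_rows", "payload": {
  "rows": [
    [0.011, 0.023, 0.086, -0.002, 0.001, 0.136],
    [0, 0, 0.025, 0, 0, 0],
    [0, 0, 0.025, 0, 0, 0],
    [0, 0, 0, 0, 0, 0],
    [0, 0, 0, 0, 0, 0]
  ]
}}

```text
clock: 26.95
tool_pos: [481.9, -204.0, 66.6]
tool_rot: [[-0.922, 0.387, 0.003], [0.387, 0.922, -0.0], [-0.003, 0.001, -1.0]]
contact_force: [0.6, 0.2, 0.8]
gripper_width: 0.501
grasp_force: 0.0
```

```bash
python3 tub.py w13; python3 -c "
from h import *
plan([([479.5,-205.8,35],157.5,5)])"
```

```text
26.95 [ 481.9 -204.    66.6] [-0.6  0.2  1.9  0.   1.1 -1.8]
px [317.3 209.5] n 3116 c [ 474.4 -203.7] size [19.6 99.1] ang -22.5 ztop [46.6 49.5]
px [193.8 196. ] n 2701 c [ 432.1 -282.4] size [21.3 77.2] ang -22.2 ztop [46.4 49.7]
px [322.5 324.6] n 691 c [ 560.6 -235.7] size [19.5 36.9] ang -23.8 ztop [46.9 49.9]
disc 500.79730224609375 -259.7949523925781 138.28538513183594 29.288588963304534
[[0.001,-0.001,0.016,0.002,0.006,-0.009],[0.001,-0.001,0.016,0.002,0.006,-0.009],[0.001,-0.002,0.016,0.002,0.006,-0.009],[0,-0.001,0.015,0.002,0.006,-0.009],[0.001,-0.002,0.016,0.002,0.006,-0.01]]
end [ 479.4 -206.    35. ]
```

>>> {"api": "send_rows", "payload": {
  "rows": [
    [0.001, -0.001, 0.02, 0.002, 0.006, -0.009],
    [0.001, -0.001, 0.02, 0.002, 0.006, -0.009],
    [0.001, -0.002, 0.02, 0.002, 0.006, -0.009],
    [0.001, -0.002, 0.016, 0.004, 0.01, -0.02],
    [0, 0, 0, 0, 0, 0]
  ]
}}

```text
clock: 27.62
tool_pos: [478.2, -204.5, 34.2]
tool_rot: [[-0.924, 0.382, -0.003], [0.382, 0.924, 0.002], [0.003, 0.001, -1.0]]
contact_force: [-0.3, -0.1, 0.6]
gripper_width: 0.5
grasp_force: 0.0
```

>>> {"api": "send_rows", "payload": {
  "rows": [
    [0, 0, 0, 0, 0, 0],
    [0, 0, 0, 0, 0, 0],
    [0, 0, 0, 0, 0, 0],
    [0, 0, 0, 0, 0, 0],
    [0, 0, 0, 0, 0, 0]
  ],
  "gripper": -1,
  "grip_force": 15
}}

```text
clock: 28.25
tool_pos: [478.9, -204.9, 35.3]
tool_rot: [[-0.924, 0.382, -0.001], [0.382, 0.924, 0.001], [0.001, 0.0, -1.0]]
contact_force: [-0.5, -0.5, 1.3]
gripper_width: 0.17
grasp_force: 15.0
```

```bash
python3 - <<'E'
from h import *
np.set_printoptions(precision=2,suppress=True)
for f in ['w1','w2','w7','w8','w11','w12']:
    P,p=cloud('wrist',f)
    for lo,hi in [(5,11),(50,70)]:
        m=(P[...,2]>lo)&(P[...,2]<hi)&(abs(P[...,0]-502)<75)&(abs(P[...,1]-78)<120)
        hsv=cv2.cvtColor(p,cv2.COLOR_RGB2HSV); m&=~((hsv[...,0]>100)&(hsv[...,0]<130)&(hsv[...,1]>100))
        m=cv2.morphologyEx(m.astype(np.uint8),cv2.MORPH_OPEN,np.ones((2,2)))>0
        q=P[m]
        if len(q)>100: print(f,lo,len(q),cv2.minAreaRect(q[:,:2].astype(np.float32)))
s=state();p=s['tool_pos']
plan([([p[0],p[1],75],157.5,3),([p[0],p[1],150],157.5,2),([492.5,149.8,150],187.8,10)])
E
```

```text
w1 5 2903 ((502.974365234375, 75.19548034667969), (91.01708221435547, 200.84791564941406), 7.027010917663574)
w1 50 956 ((508.5250244140625, 61.07401657104492), (73.28142547607422, 217.15261840820312), 7.113869667053223)
w2 5 5880 ((512.8947143554688, 78.178955078125), (71.65180206298828, 202.22647094726562), 6.826505661010742)
w2 50 2423 ((494.8303527832031, 73.52477264404297), (84.72197723388672, 223.4191436767578), 6.763710975646973)
w7 5 707 ((481.2721252441406, 159.35536193847656), (112.40612030029297, 298.4404602050781), 15.640764236450195)
w8 5 5829 ((511.3843078613281, 77.3315200805664), (68.96131134033203, 200.5237579345703), 6.858017444610596)
w8 50 2402 ((495.64410400390625, 65.73625946044922), (85.6241455078125, 211.967529296875), 6.800154685974121)
w11 5 3230 ((505.9456787109375, 76.14878845214844), (82.69254302978516, 201.8464813232422), 8.052738189697266)
w11 50 1686 ((490.7308349609375, 64.56449127197266), (90.7881088256836, 211.09275817871094), 6.855952262878418)
w12 5 4067 ((nan, nan), (0.0, 0.0), 0.0)
w12 50 1909 ((nan, nan), (0.0, 0.0), 0.0)
[[0,0,-0.033,0.001,-0.005,0.001],[0,0,-0.033,0.001,-0.005,0.002],[0,0,-0.033,0.002,-0.004,0.001],[0,0,-0.094,0,0,0],[0,0,-0.094,0,0,0]]
[[0.031,0.083,0,0,0,-0.529],[0.026,0.085,0,0,0,-0.529],[0.022,0.086,0,0,0,-0.529],[0.017,0.087,0,0,0,-0.529],[0.013,0.088,0,0,0,-0.529]]
[[0.008,0.088,0,0,0,-0.529],[0.003,0.089,0,0,0,-0.528],[-0.001,0.089,0,0,0,-0.529],[-0.006,0.088,0,0,0,-0.528],[-0.011,0.088,0,0,0,-0.529]]
end [492.5 149.7 150.1]
```

```bash
cat > rack.py <<'E'
from h import *
from scipy.optimize import least_squares
def fit(f,v=True):
    P,p=cloud('wrist',f); h=cv2.cvtColor(p,cv2.COLOR_RGB2HSV)
    m=(P[...,2]>47)&(P[...,2]<70)&(abs(P[...,0]-502)<75)&(abs(P[...,1]-77)<125)&~((h[...,0]>100)&(h[...,0]<130)&(h[...,1]>100)); q=P[m]
    def loc(t):
        c,s=np.cos(t[2]),np.sin(t[2]); d=q[:,:2]-t[:2]; return d@[c,s],d@[-s,c]
    def res(t):
        x,y=loc(t); k=(np.round((y+72)/48).clip(0,3)*48-72); zz=np.minimum(67,50+abs(y-k)); 
        rx=np.maximum(abs(abs(x)-28)-5,0); dz=(zz-q[:,2]); dz=np.where(dz>0,dz*.7,dz)  # inside face ok less
        ry=np.maximum(abs(y)-100,0)
        return np.r_[dz,rx*1.5,ry]
    best=None
    for y0 in (72,78,84):
        r=least_squares(res,[502.5,y0,np.radians(6.9)],loss='soft_l1',x_scale=[1,1,.01],f_scale=.7)
        if best is None or r.cost<best.cost: best=r
    return best.x[0],best.x[1],np.degrees(best.x[2]),best.cost/len(q),len(q)
if __name__=='__main__':
    for f in ['w1','w2','w8','w11']: print(f,np.round(fit(f),2))
E
python3 rack.py
```

```text
w1 [ 500.1    77.95    6.93    1.13 1114.  ]
w2 [5.0078e+02 7.8210e+01 6.8500e+00 1.3400e+00 2.8490e+03]
w8 [5.0077e+02 7.8130e+01 6.8300e+00 1.2600e+00 2.8180e+03]
w11 [5.0122e+02 7.8250e+01 7.0500e+00 1.5300e+00 2.0580e+03]
```

>>> {"api": "send_rows", "payload": {
  "rows": [
    [0, 0, -0.033, 0.001, -0.005, 0.001],
    [0, 0, -0.033, 0.001, -0.005, 0.002],
    [0, 0, -0.033, 0.002, -0.004, 0.001],
    [0, 0, -0.094, 0, 0, 0],
    [0, 0, -0.094, 0, 0, 0]
  ]
}}

```text
clock: 28.88
tool_pos: [478.7, -204.8, 151.6]
tool_rot: [[-0.924, 0.383, -0.0], [0.383, 0.924, 0.0], [0.0, -0.0, -1.0]]
contact_force: [0.9, -0.8, -1.0]
gripper_width: 0.166
grasp_force: 15.0
```

>>> {"api": "send_rows", "payload": {
  "rows": [
    [0.031, 0.083, 0, 0, 0, -0.529],
    [0.026, 0.085, 0, 0, 0, -0.529],
    [0.022, 0.086, 0, 0, 0, -0.529],
    [0.017, 0.087, 0, 0, 0, -0.529],
    [0.013, 0.088, 0, 0, 0, -0.529]
  ]
}}

```text
clock: 29.5
tool_pos: [485.7, -26.4, 150.8]
tool_rot: [[-0.992, 0.126, 0.001], [0.126, 0.992, -0.0], [-0.001, -0.0, -1.0]]
contact_force: [0.7, -0.5, -1.2]
gripper_width: 0.165
grasp_force: 15.0
```

>>> {"api": "send_rows", "payload": {
  "rows": [
    [0.008, 0.088, 0, 0, 0, -0.529],
    [0.003, 0.089, 0, 0, 0, -0.528],
    [-0.001, 0.089, 0, 0, 0, -0.529],
    [-0.006, 0.088, 0, 0, 0, -0.528],
    [-0.011, 0.088, 0, 0, 0, -0.529]
  ]
}}

```text
clock: 30.12
tool_pos: [492.4, 150.9, 150.9]
tool_rot: [[-0.99, -0.138, 0.001], [-0.138, 0.99, 0.0], [-0.001, 0.0, -1.0]]
contact_force: [-0.1, 0.3, 0.5]
gripper_width: 0.164
grasp_force: 15.0
```

```bash
python3 - <<'E'
from h import *
p,d,s=shot('wrist','w14'); print(s['tool_pos'],s['gripper_width'],s['contact_force'])
cv2.imwrite('pics/w14b.png',cv2.convertScaleAbs(p[:,:,::-1],alpha=1.6))
import rack; print(rack.fit('w14'))
E
```

```text
[492.44955179 150.93486486 150.90236969] 0.1638982527460172 [-0.09414927  0.26791219  0.51971996]
(np.float64(500.2096722316907), np.float64(77.8223988099691), np.float64(6.982635559811278), np.float64(1.5463854014072007), 3554)
```

View pics/w14b.png

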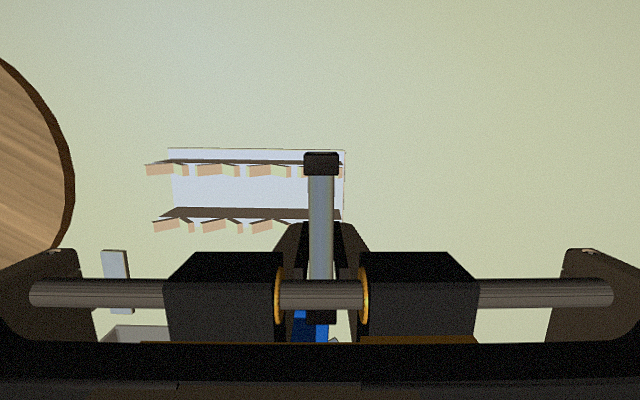

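```bash
cat >> h.py <<'E'
def notch(k,z): y=-72+48*k; t=np.radians(6.95); return [501.8-np.sin(t)*y,78.1+np.cos(t)*y,z]
E
python3 - <<'E'
from h import *
plan([(notch(3,110),186.95,3),(notch(3,74),186.95,2)])
E
```

```text
[[0,-0.004,0.034,0.01,0.004,0.068],[0,-0.004,0.034,0.01,0.004,0.068],[-0.001,-0.005,0.034,0.009,0.004,0.067],[0,0,0.045,0,0,0],[0,0,0.045,0,0,0]]
end [493.3 149.4  74.1]
```

>>> {"api": "send_rows", "payload": {
  "rows": [
    [0, -0.004, 0.034, 0.01, 0.004, 0.068],
    [0, -0.004, 0.034, 0.01, 0.004, 0.068],
    [-0.001, -0.005, 0.034, 0.009, 0.004, 0.067],
    [0, 0, 0.045, 0, 0, 0],
    [0, 0, 0.045, 0, 0, 0]
  ]
}}

```text
clock: 30.8
tool_pos: [493.0, 144.1, 71.6]
tool_rot: [[-0.993, -0.115, -0.002], [-0.115, 0.993, -0.003], [0.002, -0.003, -1.0]]
contact_force: [-0.4, -0.8, -0.4]
gripper_width: 0.168
grasp_force: 15.0
```

>>> {"api": "send_rows", "payload": {
  "rows": [
    [0, 0, 0, 0, 0, 0],
    [0, 0, 0, 0, 0, 0],
    [0, 0, 0, 0, 0, 0],
    [0, 0, 0, 0, 0, 0],
    [0, 0, 0, 0, 0, 0]
  ]
}}

```text
clock: 31.42
tool_pos: [493.5, 144.5, 73.4]
tool_rot: [[-0.993, -0.116, -0.001], [-0.116, 0.993, -0.003], [0.001, -0.003, -1.0]]
contact_force: [-0.1, 0.2, -1.0]
gripper_width: 0.169
grasp_force: 15.0
```

```bash
python3 - <<'E'
from h import *
print(state()['tool_pos'],notch(3,0));plan([(notch(3,57.5),186.95,5)])
E
```

```text
[493.51724941 144.54925704  73.43733588] [np.float64(493.0877741219979), np.float64(149.5709529826675), 0]
[[0,0.003,0.008,-0.005,-0.002,-0.011],[0,0.002,0.008,-0.006,-0.002,-0.01],[0,0.003,0.008,-0.005,-0.002,-0.011],[0,0.002,0.008,-0.006,-0.002,-0.01],[0,0.003,0.008,-0.005,-0.001,-0.011]]
end [492.9 149.7  57.4]
```

>>> {"api": "send_rows", "payload": {
  "rows": [
    [0, 0.006, 0, -0.01, -0.005, -0.02],
    [0, 0.006, 0, -0.01, -0.004, -0.03],
    [0, 0.001, 0.012, -0.008, 0, 0],
    [0, 0, 0.014, 0, 0, 0],
    [0, 0, 0.01, 0, 0, 0]
  ]
}}

```text
clock: 32.05
tool_pos: [492.3, 149.6, 58.0]
tool_rot: [[-0.993, -0.121, -0.002], [-0.121, 0.993, -0.0], [0.002, 0.0, -1.0]]
contact_force: [0.8, -0.4, -0.7]
gripper_width: 0.166
grasp_force: 15.0
```

>>> {"api": "send_rows", "payload": {
  "rows": [
    [0, 0, 0.002, 0, 0, 0],
    [0, 0, 0, 0, 0, 0],
    [0, 0, 0.002, 0, 0, 0],
    [0, 0, 0, 0, 0, 0],
    [0, 0, 0, 0, 0, 0]
  ]
}}

```text
clock: 32.67
tool_pos: [492.8, 149.7, 57.2]
tool_rot: [[-0.993, -0.121, -0.0], [-0.121, 0.993, 0.0], [0.0, 0.0, -1.0]]
contact_force: [0.6, -0.0, -0.3]
gripper_width: 0.169
grasp_force: 15.0
```

>>> {"api": "send_rows", "payload": {
  "rows": [
    [0, 0, 0.002, 0, 0, 0],
    [0, 0, 0, 0, 0, 0],
    [0, 0, 0.002, 0, 0, 0],
    [0, 0, 0, 0, 0, 0],
    [0, 0, 0, 0, 0, 0]
  ]
}}

```text
clock: 33.3
tool_pos: [493.0, 149.5, 56.4]
tool_rot: [[-0.993, -0.121, -0.0], [-0.121, 0.993, -0.0], [0.0, -0.0, -1.0]]
contact_force: [-3.4, -1.7, 7.1]
gripper_width: 0.165
grasp_force: 15.0
```

>>> {"api": "send_rows", "payload": {
  "rows": [
    [0, 0, 0, 0, 0, 0],
    [0, 0, 0, 0, 0, 0],
    [0, 0, 0, 0, 0, 0],
    [0, 0, -0.02, 0, 0, 0],
    [0, 0, -0.1, 0, 0, 0]
  ],
  "gripper": -0.35
}}

```text
clock: 33.92
tool_pos: [490.4, 149.5, 102.0]
tool_rot: [[-0.993, -0.121, -0.007], [-0.121, 0.993, -0.0], [0.007, 0.001, -1.0]]
contact_force: [0.4, -0.4, -0.0]
gripper_width: 0.322
grasp_force: 0.0
```

>>> {"api": "send_rows", "payload": {
  "rows": [
    [0, 0, -0.12, 0, 0, 0],
    [0, 0, -0.12, 0, 0, 0],
    [0, -0.1, -0.05, 0, 0, 0],
    [0, -0.05, 0, 0, 0, 0],
    [0, 0, 0, 0, 0, 0]
  ]
}}

```text
clock: 34.55
tool_pos: [500.3, 89.3, 220.1]
tool_rot: [[-0.993, -0.118, 0.0], [-0.118, 0.993, 0.0], [-0.0, 0.0, -1.0]]
contact_force: [-0.4, -0.5, -1.0]
gripper_width: 0.322
grasp_force: 0.0
```

```bash
cat > rt.py <<'E'
from h import *
import sys
np.set_printoptions(precision=1,suppress=True)
fn=sys.argv[1]; p,d,s=shot('wrist',fn); print(s['clock'],s['tool_pos'])
P,p=cloud('wrist',fn); t=np.radians(6.95); d=P[...,:2]-[501.8,78.1]
x=d@[np.cos(t),np.sin(t)]; y=d@[-np.sin(t),np.cos(t)]
for k in range(4):
    Y=-72+48*k
    m=(abs(y-Y)<20)&(abs(x)<70)&(P[...,2]>55)&(P[...,2]<110); dark=p.max(2)<45
    col=m&((x>34)|(x<-34))
    q=np.stack([x,y,P[...,2]],-1)
    o=[]
    for sgn in (1,-1):
        a=q[m&(x*sgn>38)&(x*sgn<70)]
        if len(a)>10: o.append(('end%+d'%sgn,len(a),'x',np.percentile(a[:,0],[2,98]),'y',np.median(a[:,1])-Y,'z',np.percentile(a[:,2],[50,95])))
    a=q[m&(abs(x)<20)]
    if len(a)>10: o.append(('mid y',np.median(a[:,1])-Y,'z',np.percentile(a[:,2],[50,95])))
    print(k,*o)
E
python3 rt.py w15
```

```text
34.55 [500.3  89.3 220.1]
0
1
2
3 ('end+1', 190, 'x', array([38.5, 54.7]), 'y', np.float64(1.2482913445978596), 'z', array([69.7, 71.5])) ('end-1', 252, 'x', array([-53.8, -38.9]), 'y', np.float64(-1.241954370881217), 'z', array([70.2, 71.5])) ('mid y', np.float64(-1.7117358986813258), 'z', array([67.4, 69.3]))
```

```bash
python3 - <<'E'
from h import *
plan([([480,-255,280],158,9)])
E
```

```text
[[0.017,-0.095,-0.017,0.001,-0.001,0.56],[0.012,-0.095,-0.017,0,-0.001,0.56],[0.006,-0.096,-0.017,0.001,-0.001,0.56],[0.001,-0.096,-0.017,0,-0.001,0.56],[-0.004,-0.096,-0.017,0.001,-0.001,0.559]]
[[-0.01,-0.095,-0.017,0.001,0,0.56],[-0.015,-0.095,-0.016,0,-0.001,0.559],[-0.021,-0.094,-0.017,0.001,0,0.56],[-0.026,-0.092,-0.016,0,-0.001,0.559],[0,0,0,0,0,0]]
end [ 480.2 -255.   280. ]
```

>>> {"api": "send_rows", "payload": {
  "rows": [
    [0.017, -0.095, -0.017, 0.001, -0.001, 0.56],
    [0.012, -0.095, -0.017, 0, -0.001, 0.56],
    [0.006, -0.096, -0.017, 0.001, -0.001, 0.56],
    [0.001, -0.096, -0.017, 0, -0.001, 0.56],
    [-0.004, -0.096, -0.017, 0.001, -0.001, 0.559]
  ],
  "gripper": 0
}}

```text
clock: 35.22
tool_pos: [488.7, -101.7, 253.3]
tool_rot: [[-0.987, 0.159, -0.001], [0.159, 0.987, 0.001], [0.001, 0.0, -1.0]]
contact_force: [0.2, -0.3, 0.7]
gripper_width: 0.5
grasp_force: 0.0
```

>>> {"api": "send_rows", "payload": {
  "rows": [
    [-0.01, -0.095, -0.017, 0.001, 0, 0.56],
    [-0.015, -0.095, -0.016, 0, -0.001, 0.559],
    [-0.021, -0.094, -0.017, 0.001, 0, 0.56],
    [-0.026, -0.092, -0.016, 0, -0.001, 0.559],
    [0, 0, 0, 0, 0, 0]
  ]
}}

```text
clock: 35.85
tool_pos: [480.8, -256.1, 279.8]
tool_rot: [[-0.927, 0.375, -0.0], [0.375, 0.927, -0.0], [0.0, -0.0, -1.0]]
contact_force: [-0.0, -0.1, 0.2]
gripper_width: 0.498
grasp_force: 0.0
```

```bash
python3 tub.py w16; python3 -c "
from h import *
plan([([447.3,-289.3,80],157.7,6),([447.3,-289.3,65],157.7,2)])"
```

```text
35.85 [ 480.8 -256.1  279.8] [-0.7  0.   1.6 -0.   1.5 -1.9]
px [291.1 162.9] n 884 c [ 447.3 -289. ] size [ 19.7 108.2] ang -22.1 ztop [46.7 49.9]
px [293.  239.9] n 766 c [ 557.5 -334. ] size [ 20.1 109.9] ang -20.3 ztop [46.6 49.9]
px [351.5 240.1] n 733 c [ 592.  -248.8] size [ 20.1 110.6] ang -23.1 ztop [46.9 50. ]
disc 519.1173095703125 -266.4027099609375 140.68362426757812 29.32108472498362
[[0.008,-0.019,0.083,0.001,-0.001,0.01],[0.007,-0.019,0.083,0.001,-0.001,0.01],[0.008,-0.019,0.083,0.001,-0.001,0.011],[0.007,-0.018,0.083,0.001,-0.001,0.01],[0.008,-0.019,0.083,0.001,-0.002,0.011]]
[[0.007,-0.018,0.084,0,-0.001,0.01],[0,0,0.019,0,0,0],[0,0,0.018,0,0,0],[0,0,0,0,0,0],[0,0,0,0,0,0]]
end [ 447.3 -289.3   65.1]
```

>>> {"api": "send_rows", "payload": {
  "rows": [
    [0.008, -0.019, 0.083, 0.001, -0.001, 0.01],
    [0.007, -0.019, 0.083, 0.001, -0.001, 0.01],
    [0.008, -0.019, 0.083, 0.001, -0.001, 0.011],
    [0.007, -0.018, 0.083, 0.001, -0.001, 0.01],
    [0.008, -0.019, 0.083, 0.001, -0.002, 0.011]
  ]
}}

```text
clock: 36.52
tool_pos: [452.7, -282.2, 112.6]
tool_rot: [[-0.927, 0.376, 0.0], [0.376, 0.927, -0.0], [-0.0, -0.0, -1.0]]
contact_force: [-0.8, 0.2, 0.5]
gripper_width: 0.499
grasp_force: 0.0
```

>>> {"api": "send_rows", "payload": {
  "rows": [
    [0.007, -0.018, 0.084, 0, -0.001, 0.01],
    [0, 0, 0.019, 0, 0, 0],
    [0, 0, 0.018, 0, 0, 0],
    [0, 0, 0, 0, 0, 0],
    [0, 0, 0, 0, 0, 0]
  ]
}}

```text
clock: 37.15
tool_pos: [448.0, -290.3, 66.7]
tool_rot: [[-0.925, 0.379, 0.002], [0.379, 0.925, -0.003], [-0.003, -0.002, -1.0]]
contact_force: [-0.4, 0.9, -0.7]
gripper_width: 0.502
grasp_force: 0.0
```

```bash
python3 -c "
from h import *
print(state()['tool_pos']);plan([([447.3,-289.2,35],157.8,4)])"
```

```text
[ 448.02284346 -290.34854121   66.74063295]
[[0.001,0.001,0.02,-0.004,0.007,-0.003],[0.001,0,0.02,-0.004,0.007,-0.003],[0,0.001,0.02,-0.005,0.007,-0.003],[0.001,0,0.019,-0.004,0.007,-0.002],[0,0,0,0,0,0]]
end [ 447.3 -289.2   35.1]
```

>>> {"api": "send_rows", "payload": {
  "rows": [
    [0.001, 0.001, 0.02, -0.004, 0.007, -0.003],
    [0.001, 0, 0.02, -0.004, 0.007, -0.003],
    [0, 0.001, 0.02, -0.005, 0.007, -0.003],
    [0.001, 0, 0.019, -0.004, 0.007, -0.002],
    [0, 0, 0, 0, 0, 0]
  ]
}}

```text
clock: 37.78
tool_pos: [445.8, -288.2, 33.0]
tool_rot: [[-0.926, 0.378, -0.003], [0.378, 0.926, 0.003], [0.004, 0.001, -1.0]]
contact_force: [-0.1, 0.1, -0.1]
gripper_width: 0.497
grasp_force: 0.0
```

>>> {"api": "send_rows", "payload": {
  "rows": [
    [0, 0, 0, 0, 0, 0],
    [0, 0, 0, 0, 0, 0],
    [0, 0, 0, 0, 0, 0],
    [0, 0, 0, 0, 0, 0],
    [0, 0, 0, 0, 0, 0]
  ],
  "gripper": -1
}}

```text
clock: 38.4
tool_pos: [446.6, -288.9, 34.2]
tool_rot: [[-0.926, 0.378, -0.001], [0.378, 0.926, 0.001], [0.001, 0.001, -1.0]]
contact_force: [-0.7, 0.6, 1.7]
gripper_width: 0.164
grasp_force: 15.0
```

```bash
python3 -c "
from h import *
p=state()['tool_pos'];print(p);plan([([p[0],p[1],75],157.8,3),([p[0],p[1],150],157.8,2),(notch(2,150),186.95,9)])"
```

```text
[ 446.56044709 -288.92946207   34.24111239]
[[0,0,-0.034,0.002,-0.005,-0.001],[0,0,-0.034,0.002,-0.005,-0.001],[0,0,-0.034,0.001,-0.005,-0.002],[0,0,-0.094,0,0,0],[0,0,-0.093,0,0,0]]
[[0.028,0.106,0,0,0,-0.565],[0.021,0.107,0,0,0,-0.565],[0.015,0.109,0,0,0,-0.565],[0.009,0.109,0,0,0,-0.565],[0.003,0.11,0,0,0,-0.566]]
[[-0.003,0.109,0,0,0,-0.565],[-0.009,0.109,0,0,0,-0.566],[-0.015,0.109,0,0,0,-0.565],[-0.021,0.107,0,0,0,-0.566],[0,0,0,0,0,0]]
end [498.8 101.8 149.9]
```

>>> {"api": "send_rows", "payload": {
  "rows": [
    [0, 0, -0.034, 0.002, -0.005, -0.001],
    [0, 0, -0.034, 0.002, -0.005, -0.001],
    [0, 0, -0.034, 0.001, -0.005, -0.002],
    [0, 0, -0.094, 0, 0, 0],
    [0, 0, -0.093, 0, 0, 0]
  ]
}}

```text
clock: 39.02
tool_pos: [446.3, -288.7, 151.4]
tool_rot: [[-0.926, 0.378, -0.0], [0.378, 0.926, 0.0], [0.0, 0.0, -1.0]]
contact_force: [1.2, -1.3, -0.5]
gripper_width: 0.166
grasp_force: 15.0
```

>>> {"api": "send_rows", "payload": {
  "rows": [
    [0.028, 0.106, 0, 0, 0, -0.565],
    [0.021, 0.107, 0, 0, 0, -0.565],
    [0.015, 0.109, 0, 0, 0, -0.565],
    [0.009, 0.109, 0, 0, 0, -0.565],
    [0.003, 0.11, 0, 0, 0, -0.566]
  ]
}}

```text
clock: 39.65
tool_pos: [476.2, -70.3, 150.7]
tool_rot: [[-0.995, 0.103, 0.001], [0.103, 0.995, -0.0], [-0.001, -0.0, -1.0]]
contact_force: [-0.2, 0.7, 0.2]
gripper_width: 0.167
grasp_force: 15.0
```

>>> {"api": "send_rows", "payload": {
  "rows": [
    [-0.003, 0.109, 0, 0, 0, -0.565],
    [-0.009, 0.109, 0, 0, 0, -0.566],
    [-0.015, 0.109, 0, 0, 0, -0.565],
    [-0.021, 0.107, 0, 0, 0, -0.566],
    [0, 0, 0, 0, 0, 0]
  ]
}}

```text
clock: 40.28
tool_pos: [498.7, 104.2, 150.5]
tool_rot: [[-0.992, -0.125, 0.001], [-0.125, 0.992, 0.001], [-0.001, 0.001, -1.0]]
contact_force: [-0.1, -0.6, -0.3]
gripper_width: 0.166
grasp_force: 15.0
```

>>> {"api": "send_rows", "payload": {
  "rows": [
    [0, 0, 0, 0, 0, 0],
    [0, 0, 0.06, 0, 0, 0],
    [0, 0, 0.06, 0, 0, 0],
    [0, 0, 0.06, 0, 0, 0],
    [0, 0, 0, 0, 0, 0]
  ]
}}

```text
clock: 40.9
tool_pos: [496.9, 100.7, 76.2]
tool_rot: [[-0.993, -0.119, -0.005], [-0.119, 0.993, 0.0], [0.005, 0.001, -1.0]]
contact_force: [-0.1, -0.3, -1.4]
gripper_width: 0.163
grasp_force: 15.0
```

```bash
python3 -c "
from h import *
p=state()['tool_pos'];print(p,notch(2,0));plan([(notch(2,p[2]),186.95,2),(notch(2,57),186.95,3)])"
```

```text
[496.92316443 100.7098541   76.18173231] [np.float64(498.89592470733265), np.float64(101.9236509942225), 0]
[[-0.003,0.001,0,0.004,-0.023,-0.011],[-0.002,0.001,0,0.004,-0.022,-0.011],[0,0,0.016,0,0,0],[0,0,0.016,0,0,0],[0,0,0.016,0,0,0]]
end [498.8 101.7  57. ]
```

>>> {"api": "send_rows", "payload": {
  "rows": [
    [-0.002, 0.001, 0, 0.004, -0.015, -0.011],
    [-0.002, 0.001, 0, 0.004, -0.015, -0.011],
    [0, 0, 0.016, 0, 0, 0],
    [0, 0, 0.016, 0, 0, 0],
    [0, 0, 0.014, 0, 0, 0]
  ]
}}

```text
clock: 41.52
tool_pos: [499.8, 103.0, 58.6]
tool_rot: [[-0.992, -0.123, 0.002], [-0.123, 0.992, -0.0], [-0.002, -0.0, -1.0]]
contact_force: [0.4, 0.4, -1.1]
gripper_width: 0.168
grasp_force: 15.0
```

>>> {"api": "send_rows", "payload": {
  "rows": [
    [0, 0, 0.002, 0, 0, 0],
    [0, 0, 0, 0, 0, 0],
    [0, 0, 0.001, 0, 0, 0],
    [0, 0, 0, 0, 0, 0],
    [0, 0, 0, 0, 0, 0]
  ]
}}

```text
clock: 42.15
tool_pos: [500.2, 102.9, 58.2]
tool_rot: [[-0.992, -0.123, 0.003], [-0.123, 0.992, -0.0], [-0.003, -0.0, -1.0]]
contact_force: [1.0, -0.6, 0.0]
gripper_width: 0.168
grasp_force: 15.0
```

Lower about 3 mm more, with force checks.

>>> {"api": "send_rows", "payload": {
  "rows": [
    [0, -0.002, 0.003, 0, 0.01, 0],
    [0, 0, 0.002, 0, 0.01, 0],
    [0, 0, 0, 0, 0, 0],
    [0, 0, 0, 0, 0, 0],
    [0, 0, 0, 0, 0, 0]
  ]
}}

```text
clock: 42.78
tool_pos: [500.3, 102.1, 56.1]
tool_rot: [[-0.992, -0.123, 0.001], [-0.123, 0.992, -0.0], [-0.001, -0.0, -1.0]]
contact_force: [0.1, -0.8, -0.7]
gripper_width: 0.171
grasp_force: 15.0
```

>>> {"api": "send_rows", "payload": {
  "rows": [
    [0, 0, 0.002, 0, 0, 0],
    [0, 0, 0, 0, 0, 0],
    [0, 0, 0.001, 0, 0, 0],
    [0, 0, 0, 0, 0, 0],
    [0, 0, 0, 0, 0, 0]
  ]
}}

```text
clock: 43.4
tool_pos: [500.5, 102.0, 55.4]
tool_rot: [[-0.992, -0.123, 0.001], [-0.123, 0.992, -0.001], [-0.001, -0.001, -1.0]]
contact_force: [-1.6, -1.9, 5.9]
gripper_width: 0.171
grasp_force: 15.0
```

>>> {"api": "send_rows", "payload": {
  "rows": [
    [0, 0, 0, 0, 0, 0],
    [0, 0, 0, 0, 0, 0],
    [0, 0, 0, 0, 0, 0],
    [0, 0, -0.02, 0, 0, 0],
    [0, 0, -0.1, 0, 0, 0]
  ],
  "gripper": -0.4
}}

```text
clock: 44.02
tool_pos: [498.0, 102.2, 101.5]
tool_rot: [[-0.992, -0.123, -0.005], [-0.123, 0.992, -0.0], [0.005, 0.001, -1.0]]
contact_force: [0.9, -0.8, 0.6]
gripper_width: 0.302
grasp_force: 0.0
```

>>> {"api": "send_rows", "payload": {
  "rows": [
    [0, 0, -0.12, 0, 0, 0],
    [0, 0, -0.12, 0, 0, 0],
    [0, -0.1, -0.05, 0, 0, 0],
    [0, -0.05, 0, 0, 0, 0],
    [0, 0, 0, 0, 0, 0]
  ]
}}

```text
clock: 44.65
tool_pos: [507.8, 41.8, 219.6]
tool_rot: [[-0.993, -0.121, 0.002], [-0.121, 0.993, -0.0], [-0.002, -0.001, -1.0]]
contact_force: [-0.6, 0.2, -1.0]
gripper_width: 0.3
grasp_force: 0.0
```

```bash
python3 rt.py w17;  python3 - <<'E'
from h import *
plan([([505,-250,280],159,8)])
E
```

```text
44.65 [507.8  41.8 219.6]
0
1
2 ('end+1', 222, 'x', array([38.4, 56.5]), 'y', np.float64(0.05451085162531655), 'z', array([69.5, 71.6])) ('end-1', 238, 'x', array([-52.1, -38.4]), 'y', np.float64(-1.5715237583294765), 'z', array([70.2, 71.6])) ('mid y', np.float64(-1.6796420941322978), 'z', array([67.4, 69.1]))
3 ('end+1', 272, 'x', array([38.4, 55.5]), 'y', np.float64(-2.5823758166992263), 'z', array([69.6, 71.6])) ('end-1', 289, 'x', array([-54.3, -38.5]), 'y', np.float64(-2.322077649483603), 'z', array([70. , 71.5])) ('mid y', np.float64(-2.44779270270044), 'z', array([67.3, 69.2]))
[[0.012,-0.091,-0.019,0,0.001,0.611],[0.006,-0.091,-0.019,0,0.001,0.611],[0.001,-0.091,-0.019,0,0.001,0.611],[-0.005,-0.091,-0.019,0,0.001,0.611],[-0.01,-0.091,-0.019,0.001,0.001,0.611]]
[[-0.016,-0.09,-0.019,0,0.001,0.611],[-0.022,-0.089,-0.019,0.001,0,0.612],[-0.026,-0.088,-0.019,0,0.001,0.611],[0,0,0,0,0,0],[0,0,0,0,0,0]]
end [ 504.8 -249.9  279.8]
```

>>> {"api": "send_rows", "payload": {
  "rows": [
    [0.012, -0.091, -0.019, 0, 0.001, 0.611],
    [0.006, -0.091, -0.019, 0, 0.001, 0.611],
    [0.001, -0.091, -0.019, 0, 0.001, 0.611],
    [-0.005, -0.091, -0.019, 0, 0.001, 0.611],
    [-0.01, -0.091, -0.019, 0.001, 0.001, 0.611]
  ],
  "gripper": 0
}}

```text
clock: 45.32
tool_pos: [506.1, -139.8, 256.8]
tool_rot: [[-0.983, 0.182, -0.0], [0.182, 0.983, 0.001], [0.0, 0.0, -1.0]]
contact_force: [0.2, 0.6, -0.2]
gripper_width: 0.497
grasp_force: 0.0
```

>>> {"api": "send_rows", "payload": {
  "rows": [
    [-0.016, -0.09, -0.019, 0, 0.001, 0.611],
    [-0.022, -0.089, -0.019, 0.001, 0, 0.612],
    [-0.026, -0.088, -0.019, 0, 0.001, 0.611],
    [0, 0, 0, 0, 0, 0],
    [0, 0, 0, 0, 0, 0]
  ]
}}

```text
clock: 45.95
tool_pos: [505.4, -248.4, 279.2]
tool_rot: [[-0.935, 0.356, -0.001], [0.356, 0.935, 0.001], [0.001, 0.001, -1.0]]
contact_force: [0.3, 0.1, 0.3]
gripper_width: 0.499
grasp_force: 0.0
```

```bash
python3 tub.py w18; python3 -c "
from h import *
plan([([592,-248.8,80],157,6),([592,-248.8,65],157,2)])"
```

```text
45.95 [ 505.4 -248.4  279.2] [-0.7  0.1  1.5  0.   1.5 -1.9]
px [281.1 215. ] n 432 c [ 557.2 -334. ] size [ 20.1 109.5] ang -20.3 ztop [46.8 50. ]
px [340.4 228.2] n 777 c [ 591.9 -248.6] size [ 19.7 110.1] ang -22.9 ztop [46.8 49.8]
disc 518.4397583007812 -266.4949645996094 140.46823120117188 29.29500476380116
[[-0.034,0.013,0.083,0.001,-0.002,0.063],[-0.034,0.013,0.083,0.001,-0.002,0.063],[-0.034,0.013,0.083,0.001,-0.001,0.063],[-0.033,0.013,0.083,0.001,-0.002,0.064],[-0.034,0.013,0.083,0.001,-0.001,0.063]]
[[-0.033,0.014,0.083,0,-0.002,0.064],[0,0,0.019,0,0,0],[0,0,0.019,0,0,0],[0,0,0,0,0,0],[0,0,0,0,0,0]]
end [ 592.1 -248.7   64.8]
```

>>> {"api": "send_rows", "payload": {
  "rows": [
    [-0.034, 0.013, 0.083, 0.001, -0.002, 0.063],
    [-0.034, 0.013, 0.083, 0.001, -0.002, 0.063],
    [-0.034, 0.013, 0.083, 0.001, -0.001, 0.063],
    [-0.033, 0.013, 0.083, 0.001, -0.002, 0.064],
    [-0.034, 0.013, 0.083, 0.001, -0.001, 0.063]
  ]
}}

```text
clock: 46.62
tool_pos: [578.3, -249.0, 112.6]
tool_rot: [[-0.923, 0.385, 0.0], [0.385, 0.923, -0.001], [-0.001, -0.0, -1.0]]
contact_force: [-0.3, -0.1, -0.3]
gripper_width: 0.502
grasp_force: 0.0
```

>>> {"api": "send_rows", "payload": {
  "rows": [
    [-0.033, 0.014, 0.083, 0, -0.002, 0.064],
    [0, 0, 0.019, 0, 0, 0],
    [0, 0, 0.019, 0, 0, 0],
    [0, 0, 0, 0, 0, 0],
    [0, 0, 0, 0, 0, 0]
  ]
}}

```text
clock: 47.25
tool_pos: [592.6, -251.3, 66.9]
tool_rot: [[-0.92, 0.393, 0.003], [0.393, 0.92, -0.002], [-0.003, -0.001, -1.0]]
contact_force: [-0.4, 0.5, 0.9]
gripper_width: 0.5
grasp_force: 0.0
```

```bash
python3 -c "
from h import *
print(state()['tool_pos']);plan([([592,-248.7,35.5],157,4)])"
```

```text
[ 592.61293719 -251.28899798   66.93531906]
[[0.001,0.001,0.02,-0.003,0.008,-0.005],[0.001,0.001,0.02,-0.003,0.008,-0.005],[0.001,0.002,0.019,-0.003,0.009,-0.005],[0.001,0.001,0.02,-0.004,0.008,-0.005],[0,0,0,0,0,0]]
end [ 592.  -248.9   35.3]
```

>>> {"api": "send_rows", "payload": {
  "rows": [
    [0.001, 0.001, 0.02, -0.003, 0.008, -0.005],
    [0.001, 0.001, 0.02, -0.003, 0.008, -0.005],
    [0.001, 0.002, 0.019, -0.003, 0.009, -0.005],
    [0.001, 0.001, 0.018, -0.004, 0.008, -0.005],
    [0, 0, 0, 0, 0, 0]
  ]
}}

```text
clock: 47.88
tool_pos: [590.8, -247.9, 33.6]
tool_rot: [[-0.921, 0.391, -0.003], [0.391, 0.921, 0.002], [0.004, 0.001, -1.0]]
contact_force: [-0.4, 0.3, -0.4]
gripper_width: 0.501
grasp_force: 0.0
```

>>> {"api": "send_rows", "payload": {
  "rows": [
    [0, 0, 0, 0, 0, 0],
    [0, 0, 0, 0, 0, 0],
    [0, 0, 0, 0, 0, 0],
    [0, 0, 0, 0, 0, 0],
    [0, 0, 0, 0, 0, 0]
  ],
  "gripper": -1
}}

```text
clock: 48.5
tool_pos: [591.6, -248.5, 35.0]
tool_rot: [[-0.921, 0.391, -0.001], [0.391, 0.921, 0.001], [0.002, 0.0, -1.0]]
contact_force: [0.2, 0.1, -0.0]
gripper_width: 0.169
grasp_force: 15.0
```

```bash
python3 -c "
from h import *
p=state()['tool_pos'];print(p);plan([([p[0],p[1],75],157,3),([p[0],p[1],150],157,2),([520,-100,150],170,4),(notch(1,150),186.95,5)])"
```

```text
[ 591.6110128  -248.48527494   34.95718482]
[[0,0,-0.033,0.001,-0.005,0],[0,0,-0.034,0.001,-0.006,0],[0,0,-0.033,0.002,-0.005,0],[0,0,-0.094,0,0,0],[0,0,-0.094,0,0,0]]
[[0.077,0.068,0,0,0,-0.567],[0.074,0.072,0,0,0,-0.567],[0.069,0.076,0,0,0,-0.567],[0.065,0.081,0,0,0,-0.568],[0.021,0.075,0,0,0,-0.592]]
[[0.016,0.076,0,0,0,-0.591],[0.012,0.076,0,0,0,-0.592],[0.008,0.077,0,0,0,-0.591],[0.003,0.077,0,0,0,-0.592],[0,0,0,0,0,0]]
end [504.7  54.2 150.1]
```

>>> {"api": "send_rows", "payload": {
  "rows": [
    [0, 0, -0.033, 0.001, -0.005, 0],
    [0, 0, -0.034, 0.001, -0.006, 0],
    [0, 0, -0.033, 0.002, -0.005, 0],
    [0, 0, -0.094, 0, 0, 0],
    [0, 0, -0.094, 0, 0, 0]
  ]
}}

```text
clock: 49.12
tool_pos: [591.4, -248.3, 151.6]
tool_rot: [[-0.921, 0.391, -0.0], [0.391, 0.921, 0.0], [0.0, 0.0, -1.0]]
contact_force: [0.5, 0.1, -0.1]
gripper_width: 0.167
grasp_force: 15.0
```

>>> {"api": "send_rows", "payload": {
  "rows": [
    [0.077, 0.068, 0, 0, 0, -0.567],
    [0.074, 0.072, 0, 0, 0, -0.567],
    [0.069, 0.076, 0, 0, 0, -0.567],
    [0.065, 0.081, 0, 0, 0, -0.568],
    [0.021, 0.075, 0, 0, 0, -0.592]
  ]
}}

```text
clock: 49.75
tool_pos: [516.1, -67.4, 150.8]
tool_rot: [[-0.994, 0.113, 0.0], [0.113, 0.994, 0.0], [-0.0, 0.0, -1.0]]
contact_force: [0.7, -0.7, -0.4]
gripper_width: 0.165
grasp_force: 15.0
```

>>> {"api": "send_rows", "payload": {
  "rows": [
    [0.016, 0.076, 0, 0, 0, -0.591],
    [0.012, 0.076, 0, 0, 0, -0.592],
    [0.008, 0.077, 0, 0, 0, -0.591],
    [0.003, 0.077, 0, 0, 0, -0.592],
    [0, 0, 0, 0, 0, 0]
  ]
}}

```text
clock: 50.38
tool_pos: [504.4, 55.7, 150.8]
tool_rot: [[-0.992, -0.124, 0.001], [-0.124, 0.992, 0.0], [-0.001, 0.0, -1.0]]
contact_force: [-0.4, -0.1, -0.7]
gripper_width: 0.168
grasp_force: 15.0
```

>>> {"api": "send_rows", "payload": {
  "rows": [
    [0, 0, 0, 0, 0, 0],
    [0, 0, 0.06, 0, 0, 0],
    [0, 0, 0.06, 0, 0, 0],
    [0, 0, 0.06, 0, 0, 0],
    [0, 0, 0, 0, 0, 0]
  ]
}}

```text
clock: 51.0
tool_pos: [503.0, 53.4, 76.4]
tool_rot: [[-0.993, -0.119, -0.005], [-0.119, 0.993, 0.001], [0.004, 0.001, -1.0]]
contact_force: [-0.2, -1.2, -1.0]
gripper_width: 0.166
grasp_force: 15.0
```

```bash
python3 -c "
from h import *
p=state()['tool_pos'];print(p,notch(1,0));plan([(notch(1,p[2]),186.95,2),(notch(1,57),186.95,3)])"
```

```text
[503.02191976  53.41368348  76.3969359 ] [np.float64(504.70407529266737), np.float64(54.27634900577749), 0]
[[-0.002,0.001,0,0.005,-0.022,-0.009],[-0.002,0.001,0,0.006,-0.022,-0.009],[0,0,0.016,0,0,0],[0,0,0.016,0,0,0],[0,0,0.016,0,0,0]]
end [504.5  54.4  57.2]
```

>>> {"api": "send_rows", "payload": {
  "rows": [
    [0, 0, 0.014, 0, 0, 0],
    [0, 0, 0.014, 0, 0, 0],
    [0, 0, 0.012, 0, 0, 0],
    [0, 0, 0.008, 0, 0, 0],
    [0, 0, 0, 0, 0, 0]
  ]
}}

```text
clock: 51.62
tool_pos: [504.3, 54.3, 58.5]
tool_rot: [[-0.993, -0.121, -0.001], [-0.121, 0.993, 0.0], [0.001, 0.0, -1.0]]
contact_force: [-0.4, -0.5, -0.9]
gripper_width: 0.168
grasp_force: 15.0
```

>>> {"api": "send_rows", "payload": {
  "rows": [
    [0, 0, 0, 0, 0, 0],
    [0, 0, 0, 0, 0, 0],
    [0, 0, 0, 0, 0, 0],
    [0, 0, 0, 0, 0, 0],
    [0, 0, 0, 0, 0, 0]
  ]
}}

```text
clock: 52.25
tool_pos: [504.5, 54.3, 58.8]
tool_rot: [[-0.993, -0.121, -0.0], [-0.121, 0.993, 0.0], [0.0, 0.0, -1.0]]
contact_force: [-0.5, 0.5, -1.0]
gripper_width: 0.169
grasp_force: 15.0
```

>>> {"api": "send_rows", "payload": {
  "rows": [
    [0, 0, 0.003, 0, 0, 0],
    [0, 0, 0.003, 0, 0, 0],
    [0, 0, 0.001, 0, 0, 0],
    [0, 0, 0, 0, 0, 0],
    [0, 0, 0, 0, 0, 0]
  ]
}}

```text
clock: 52.88
tool_pos: [504.6, 54.1, 56.2]
tool_rot: [[-0.993, -0.121, -0.0], [-0.121, 0.993, -0.0], [0.0, -0.0, -1.0]]
contact_force: [-1.8, -0.9, 2.9]
gripper_width: 0.162
grasp_force: 15.0
```

Contact. Release and go back to view the Susan.

>>> {"api": "send_rows", "payload": {
  "rows": [
    [0, 0, 0, 0, 0, 0],
    [0, 0, 0, 0, 0, 0],
    [0, 0, 0, 0, 0, 0],
    [0, 0, -0.02, 0, 0, 0],
    [0, 0, -0.1, 0, 0, 0]
  ],
  "gripper": -0.4
}}

```text
clock: 53.5
tool_pos: [502.3, 54.5, 102.6]
tool_rot: [[-0.993, -0.121, -0.006], [-0.121, 0.993, 0.001], [0.006, 0.002, -1.0]]
contact_force: [0.3, -0.5, -0.4]
gripper_width: 0.301
grasp_force: 0.0
```

>>> {"api": "send_rows", "payload": {
  "rows": [
    [0, 0, -0.12, 0, 0, 0],
    [0, 0, -0.12, 0, 0, 0],
    [0, -0.1, -0.05, 0, 0, 0],
    [0, -0.05, 0, 0, 0, 0],
    [0, 0, 0, 0, 0, 0]
  ]
}}

```text
clock: 54.12
tool_pos: [512.1, -6.2, 220.7]
tool_rot: [[-0.993, -0.119, 0.001], [-0.119, 0.993, 0.0], [-0.001, -0.0, -1.0]]
contact_force: [-0.0, 0.1, -0.7]
gripper_width: 0.302
grasp_force: 0.0
```

```bash
python3 rt.py w19;  python3 - <<'E'
from h import *
plan([([480,-290,280],160,9)])
E
```

```text
54.125 [512.1  -6.2 220.7]
0
1 ('end+1', 207, 'x', array([38.2, 53.9]), 'y', np.float64(-0.029655901115436478), 'z', array([69.8, 71.6])) ('end-1', 265, 'x', array([-54.7, -38.8]), 'y', np.float64(-1.5403069215995728), 'z', array([70. , 71.7])) ('mid y', np.float64(-1.6830149375453658), 'z', array([67.4, 69.2]))
2 ('end+1', 283, 'x', array([38.3, 56.6]), 'y', np.float64(-2.399776437061508), 'z', array([69.6, 71.7])) ('end-1', 258, 'x', array([-52.5, -38.7]), 'y', np.float64(-2.304915963329048), 'z', array([70. , 71.7])) ('mid y', np.float64(-2.377256917577636), 'z', array([67.4, 69.2]))
3 ('end+1', 274, 'x', array([38.8, 55.9]), 'y', np.float64(-3.4183989130817025), 'z', array([69.8, 71.7])) ('end-1', 297, 'x', array([-54.4, -38.8]), 'y', np.float64(-3.206896922419247), 'z', array([69.8, 71.7])) ('mid y', np.float64(-3.4299332319064035), 'z', array([67. , 69.1]))
[[0.018,-0.077,-0.017,0.001,-0.001,0.521],[0.014,-0.078,-0.017,0.001,-0.001,0.521],[0.01,-0.079,-0.017,0.001,-0.001,0.522],[0.006,-0.079,-0.017,0.001,0,0.521],[0.002,-0.08,-0.016,0.001,0,0.522]]
[[-0.002,-0.08,-0.017,0,-0.001,0.521],[-0.007,-0.079,-0.016,0.001,0,0.522],[-0.011,-0.079,-0.016,0,-0.001,0.521],[-0.014,-0.079,-0.017,0.001,0,0.522],[0,0,0,0,0,0]]
end [ 479.9 -290.1  280. ]
```

>>> {"api": "send_rows", "payload": {
  "rows": [
    [0.018, -0.077, -0.017, 0.001, -0.001, 0.521],
    [0.014, -0.078, -0.017, 0.001, -0.001, 0.521],
    [0.01, -0.079, -0.017, 0.001, -0.001, 0.522],
    [0.006, -0.079, -0.017, 0.001, 0, 0.521],
    [0.002, -0.08, -0.016, 0.001, 0, 0.522]
  ],
  "gripper": 0
}}

```text
clock: 54.8
tool_pos: [494.3, -162.9, 253.4]
tool_rot: [[-0.99, 0.139, -0.001], [0.139, 0.99, 0.001], [0.001, 0.001, -1.0]]
contact_force: [-0.3, 0.5, -0.3]
gripper_width: 0.5
grasp_force: 0.0
```

>>> {"api": "send_rows", "payload": {
  "rows": [
    [-0.002, -0.08, -0.017, 0, -0.001, 0.521],
    [-0.007, -0.079, -0.016, 0.001, 0, 0.522],
    [-0.011, -0.079, -0.016, 0, -0.001, 0.521],
    [-0.014, -0.079, -0.017, 0.001, 0, 0.522],
    [0, 0, 0, 0, 0, 0]
  ]
}}

```text
clock: 55.42
tool_pos: [480.4, -290.7, 279.9]
tool_rot: [[-0.94, 0.342, -0.0], [0.342, 0.94, -0.0], [-0.0, -0.0, -1.0]]
contact_force: [0.3, 0.4, -0.4]
gripper_width: 0.5
grasp_force: 0.0
```

```bash
python3 tub.py w20; python3 -c "
from h import *
plan([([557.8,-334.1,80],159.7,6),([557.8,-334.1,65],159.7,2)])"
```

```text
55.425 [ 480.4 -290.7  279.9] [-0.8  0.1  1.5 -0.   1.5 -2. ]
px [311.4 232.1] n 747 c [ 557.8 -333.8] size [ 19.6 110.7] ang -20.0 ztop [46.8 50. ]
disc 519.0227661132812 -265.79864501953125 140.680908203125 29.32617854010124
[[-0.037,-0.007,0.083,0.001,-0.001,0.011],[-0.037,-0.006,0.083,0.001,-0.001,0.011],[-0.036,-0.006,0.083,0.001,-0.001,0.011],[-0.037,-0.007,0.083,0.001,-0.001,0.011],[-0.036,-0.006,0.083,0.001,-0.001,0.011]]
[[-0.037,-0.007,0.084,0.001,0,0.01],[0,0,0.019,0,0,0],[0,0,0.018,0,0,0],[0,0,0,0,0,0],[0,0,0,0,0,0]]
end [ 557.7 -334.3   65.2]
```

>>> {"api": "send_rows", "payload": {
  "rows": [
    [-0.037, -0.007, 0.083, 0.001, -0.001, 0.011],
    [-0.037, -0.006, 0.083, 0.001, -0.001, 0.011],
    [-0.036, -0.006, 0.083, 0.001, -0.001, 0.011],
    [-0.037, -0.007, 0.083, 0.001, -0.001, 0.011],
    [-0.036, -0.006, 0.083, 0.001, -0.001, 0.011]
  ]
}}

```text
clock: 56.1
tool_pos: [545.5, -325.2, 112.6]
tool_rot: [[-0.939, 0.344, -0.0], [0.344, 0.939, 0.0], [0.0, 0.0, -1.0]]
contact_force: [0.2, -0.7, -0.4]
gripper_width: 0.501
grasp_force: 0.0
```

>>> {"api": "send_rows", "payload": {
  "rows": [
    [-0.037, -0.007, 0.084, 0.001, 0, 0.01],
    [0, 0, 0.019, 0, 0, 0],
    [0, 0, 0.018, 0, 0, 0],
    [0, 0, 0, 0, 0, 0],
    [0, 0, 0, 0, 0, 0]
  ]
}}

```text
clock: 56.72
tool_pos: [558.1, -335.6, 67.1]
tool_rot: [[-0.938, 0.347, 0.002], [0.347, 0.938, -0.003], [-0.003, -0.002, -1.0]]
contact_force: [0.5, 0.7, -0.4]
gripper_width: 0.502
grasp_force: 0.0
```

```bash
python3 -c "
from h import *
print(state()['tool_pos']);plan([([557.8,-334,35.5],159.8,4)])"
```

```text
[ 558.10939425 -335.57009773   67.10397472]
[[0.001,0.001,0.02,-0.004,0.007,-0.005],[0,0.001,0.02,-0.005,0.006,-0.005],[0.001,0.001,0.02,-0.004,0.007,-0.004],[0,0.001,0.019,-0.005,0.006,-0.005],[0,0,0,0,0,0]]
end [ 557.9 -333.8   35.5]
```

>>> {"api": "send_rows", "payload": {
  "rows": [
    [0.001, 0.001, 0.02, -0.004, 0.007, -0.005],
    [0, 0.001, 0.02, -0.005, 0.006, -0.005],
    [0.001, 0.001, 0.019, -0.004, 0.007, -0.004],
    [0, 0, 0.018, -0.005, 0.006, -0.005],
    [0, 0, 0, 0, 0, 0]
  ]
}}

```text
clock: 57.35
tool_pos: [556.7, -333.4, 33.8]
tool_rot: [[-0.938, 0.345, -0.003], [0.345, 0.938, 0.003], [0.004, 0.001, -1.0]]
contact_force: [0.8, 0.4, -1.0]
gripper_width: 0.505
grasp_force: 0.0
```

>>> {"api": "send_rows", "payload": {
  "rows": [
    [0, 0, 0, 0, 0, 0],
    [0, 0, 0, 0, 0, 0],
    [0, 0, 0, 0, 0, 0],
    [0, 0, 0, 0, 0, 0],
    [0, 0, 0, 0, 0, 0]
  ],
  "gripper": -1
}}

```text
clock: 57.98
tool_pos: [557.4, -334.0, 35.1]
tool_rot: [[-0.938, 0.345, -0.001], [0.345, 0.938, 0.001], [0.002, 0.001, -1.0]]
contact_force: [-0.1, -1.0, 1.3]
gripper_width: 0.169
grasp_force: 15.0
```

```bash
python3 -c "
from h import *
p=state()['tool_pos'];print(p);plan([([p[0],p[1],75],159.8,3),([p[0],p[1],150],159.8,2),(notch(0,150),186.95,9)])"
```

```text
[ 557.43531009 -333.9799831    35.14275467]
[[0,0,-0.033,0.002,-0.005,0],[0,0,-0.033,0.002,-0.005,0],[0,0,-0.034,0.002,-0.005,0],[0,0,-0.094,0,0,0],[0,0,-0.093,0,0,0]]
[[0.045,0.084,0,0,0,-0.527],[0.04,0.087,0,0,0,-0.526],[0.036,0.089,0,0,0,-0.527],[0.031,0.09,0,0,0,-0.526],[0.026,0.092,0,0,0,-0.527]]
[[0.022,0.093,0,0,0,-0.526],[0.017,0.094,0,0,0,-0.527],[0.011,0.095,0,0,0,-0.526],[0.007,0.095,0,0,0,-0.527],[0,0,0,0,0,0]]
end [510.4   6.7 149.9]
```

>>> {"api": "send_rows", "payload": {
  "rows": [
    [0, 0, -0.033, 0.002, -0.005, 0],
    [0, 0, -0.033, 0.002, -0.005, 0],
    [0, 0, -0.034, 0.002, -0.005, 0],
    [0, 0, -0.094, 0, 0, 0],
    [0, 0, -0.093, 0, 0, 0]
  ]
}}

```text
clock: 58.6
tool_pos: [557.3, -333.9, 151.4]
tool_rot: [[-0.938, 0.345, -0.0], [0.345, 0.938, 0.0], [0.0, 0.0, -1.0]]
contact_force: [1.0, 0.1, -0.5]
gripper_width: 0.167
grasp_force: 15.0
```

>>> {"api": "send_rows", "payload": {
  "rows": [
    [0.045, 0.084, 0, 0, 0, -0.527],
    [0.04, 0.087, 0, 0, 0, -0.526],
    [0.036, 0.089, 0, 0, 0, -0.527],
    [0.031, 0.09, 0, 0, 0, -0.526],
    [0.026, 0.092, 0, 0, 0, -0.527]
  ]
}}

```text
clock: 59.22
tool_pos: [531.5, -143.5, 150.8]
tool_rot: [[-0.996, 0.088, 0.001], [0.088, 0.996, -0.0], [-0.001, -0.0, -1.0]]
contact_force: [0.3, 0.9, -0.8]
gripper_width: 0.165
grasp_force: 15.0
```

>>> {"api": "send_rows", "payload": {
  "rows": [
    [0.022, 0.093, 0, 0, 0, -0.526],
    [0.017, 0.094, 0, 0, 0, -0.527],
    [0.011, 0.095, 0, 0, 0, -0.526],
    [0.007, 0.095, 0, 0, 0, -0.527],
    [0, 0, 0, 0, 0, 0]
  ]
}}

```text
clock: 59.85
tool_pos: [510.0, 8.7, 150.6]
tool_rot: [[-0.992, -0.124, 0.0], [-0.124, 0.992, 0.0], [-0.001, 0.0, -1.0]]
contact_force: [-0.6, -0.7, -1.3]
gripper_width: 0.167
grasp_force: 15.0
```

>>> {"api": "send_rows", "payload": {
  "rows": [
    [0, 0, 0, 0, 0, 0],
    [0, 0, 0.06, 0, 0, 0],
    [0, 0, 0.06, 0, 0, 0],
    [0, 0, 0.06, 0, 0, 0],
    [0, 0, 0, 0, 0, 0]
  ]
}}

```text
clock: 60.48
tool_pos: [508.8, 6.0, 76.2]
tool_rot: [[-0.993, -0.119, -0.004], [-0.119, 0.993, 0.001], [0.004, 0.001, -1.0]]
contact_force: [0.4, -1.0, -1.0]
gripper_width: 0.168
grasp_force: 15.0
```

```bash
python3 -c "
from h import *
p=state()['tool_pos'];print(p,notch(0,0))"
```

```text
[508.82892301   6.01202157  76.23310865] [np.float64(510.51222587800214), np.float64(6.629047017332482), 0]
```

>>> {"api": "send_rows", "payload": {
  "rows": [
    [0, 0, 0.014, 0, 0, 0],
    [0, 0, 0.014, 0, 0, 0],
    [0, 0, 0.012, 0, 0, 0],
    [0, 0, 0.008, 0, 0, 0],
    [0, 0, 0, 0, 0, 0]
  ]
}}

```text
clock: 61.1
tool_pos: [510.0, 6.9, 58.3]
tool_rot: [[-0.993, -0.121, -0.001], [-0.121, 0.993, 0.0], [0.001, 0.0, -1.0]]
contact_force: [0.8, 0.3, -0.9]
gripper_width: 0.168
grasp_force: 15.0
```

>>> {"api": "send_rows", "payload": {
  "rows": [
    [0, 0, 0.003, 0, 0, 0],
    [0, 0, 0.003, 0, 0, 0],
    [0, 0, 0, 0, 0, 0],
    [0, 0, 0, 0, 0, 0],
    [0, 0, 0, 0, 0, 0]
  ]
}}

```text
clock: 61.72
tool_pos: [510.5, 6.6, 56.4]
tool_rot: [[-0.993, -0.121, 0.0], [-0.121, 0.993, -0.0], [-0.0, -0.0, -1.0]]
contact_force: [0.1, -1.9, 2.5]
gripper_width: 0.165
grasp_force: 15.0
```

Contact; release, retreat, and check everything.

>>> {"api": "send_rows", "payload": {
  "rows": [
    [0, 0, 0, 0, 0, 0],
    [0, 0, 0, 0, 0, 0],
    [0, 0, 0, 0, 0, 0],
    [0, 0, -0.02, 0, 0, 0],
    [0, 0, -0.1, 0, 0, 0]
  ],
  "gripper": -0.4
}}

```text
clock: 62.35
tool_pos: [508.0, 7.3, 102.7]
tool_rot: [[-0.993, -0.121, -0.006], [-0.121, 0.993, 0.002], [0.006, 0.002, -1.0]]
contact_force: [-0.2, -0.1, -0.4]
gripper_width: 0.302
grasp_force: 0.0
```

>>> {"api": "send_rows", "payload": {
  "rows": [
    [0, 0, -0.12, 0, 0, 0],
    [0, 0, -0.12, 0, 0, 0],
    [-0.03, -0.1, -0.08, 0, 0, 0],
    [-0.03, -0.08, -0.05, 0, 0, 0],
    [0, 0, 0, 0, 0, 0]
  ]
}}

```text
clock: 62.98
tool_pos: [544.4, -63.8, 254.6]
tool_rot: [[-0.993, -0.119, 0.004], [-0.119, 0.993, -0.001], [-0.004, -0.002, -1.0]]
contact_force: [0.4, -0.1, -0.8]
gripper_width: 0.299
grasp_force: 0.0
```

```bash
python3 rt.py w21;  python3 - <<'E'
from h import *
P,p=cloud('wrist','w21'); cv2.imwrite('pics/w21b.png',cv2.convertScaleAbs(p[:,:,::-1],alpha=1.6))
shot('side','side1'); z=np.load('pics/side1.npz')['p']
cv2.imwrite('pics/side1b.png',cv2.convertScaleAbs(cv2.resize(z[70:330,220:460,::-1],None,fx=2.3,fy=2.3,interpolation=cv2.INTER_CUBIC),alpha=1.4))
E
python3 chk.py w22|tail -4
```

```text
62.975 [544.4 -63.8 254.6]
0 ('end+1', 209, 'x', array([39. , 54.9]), 'y', np.float64(-1.9347753343041205), 'z', array([70.2, 71.6])) ('end-1', 230, 'x', array([-54.3, -38.7]), 'y', np.float64(-1.6284237811707385), 'z', array([69.9, 71.7])) ('mid y', np.float64(-1.6695437983917998), 'z', array([67.3, 69.1]))
1 ('end+1', 235, 'x', array([38.3, 55.1]), 'y', np.float64(-2.55083965434552), 'z', array([69.9, 71.5])) ('end-1', 246, 'x', array([-54.3, -38.7]), 'y', np.float64(-2.282989858421157), 'z', array([69.8, 71.6])) ('mid y', np.float64(-2.446483736372098), 'z', array([67.3, 69.1]))
2 ('end+1', 241, 'x', array([38.6, 56.5]), 'y', np.float64(-3.4998795128062916), 'z', array([69.5, 71.4])) ('end-1', 227, 'x', array([-50.9, -38.8]), 'y', np.float64(-3.7197529713027464), 'z', array([70.4, 71.7])) ('mid y', np.float64(-3.260123484349087), 'z', array([67. , 69.2]))
3 ('end+1', 258, 'x', array([38.5, 55.3]), 'y', np.float64(-3.9973392751234087), 'z', array([69.6, 71.6])) ('end-1', 259, 'x', array([-53.5, -39. ]), 'y', np.float64(-4.027800773387909), 'z', array([70. , 71.5])) ('mid y', np.float64(-3.6682619727588417), 'z', array([66.8, 69.2]))
fin 382 [ -4.11  31.93 195.3    0.36  41.96 200.86   7.72  55.64 202.57]
382 [ -4.11  31.93 195.3    0.36  41.96 200.86   7.72  55.64 202.57]
0 
edges []
```

View pics/side1b.png

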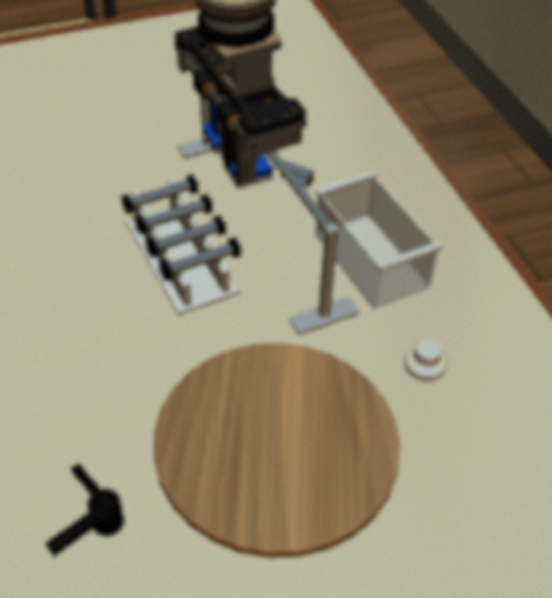

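```bash
python3 -c "
from cell import ticket
print(ticket.finish_job())"
```

```text
the job is handed in; nothing more can be done
None
```

I handed the job in at about 63 s. Both holders hang on their black sleeves, each within about 1 mm of centre by the wrist camera. All four steel tubes lie level in their own notches. The breeder box, weight and tap looked undisturbed; the clip was not re-checked.

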